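# Make up the vacuum filtration manifold and start its pump

### The arm

A 7-joint arm with a two-finger parallel gripper is mounted at the origin on the work surface. World frame = base frame: x ahead of the robot, y to its left, z up, the work surface at z = 0. Lengths are in m, angles in rad, forces in N, time in s.
With the tool pointing down it reaches from about 0.4 to 0.85 m from the base axis. Payload 10.4 kg.
Tool frame: the origin (TCP) lies at the very end of the fingers, on their centre line; the grasp point (between the pads) lies 19 mm behind it; z points along the fingers, y is the line along which they close (so a half turn about z gives the same grasp; the last joint's range is limited). The gripper opens to 85 mm and grips with 20 to 120 N. Pads are 22 mm wide; open, the fingers measure 114 mm over their backs; the gripper's body (76 mm by 85 mm) begins 54 mm behind the grasp point. The pads swing forward as they close: fully open they stand 13 mm farther back than shut.
Start: joints at [-0.023, 0.332, -0.065, 1.46, 0.022, 1.35, -0.088], TCP at [0.625, 0, 0.231] pointing down, gripper open.
Joint ranges: [-2.6, 2.6], [-0.5, 2.12], [-1.47, 1.34], [0.16, 2.42], [-1.27, 4.41], [0.06, 2.06], [-2.6, 2.6]. Speed limits (rad/s): [2.22, 2.22, 2.79, 2.79, 3.14, 3.14, 3.14].

### API

Orientations are given as a unit quaternion [x, y, z, w].
In Python, from workcell import * gives the robot as it stands. The module is installed in compiled form; this text tells all that it offers.
- The arm moves only by the tool carry_out, never from a script. Its argument "motion" is a list of rows, each an object with "xyz": the shift along the tool's x, y, z in m, a list of three; "angular": the turn, a rotation vector about the tool's x, y, z in degrees, a list of three. A call has 1 to 12 rows; each row is the pose to reach, as a shift and turn from the pose commanded when the call began, along the tool's axes at that moment; what a row does not reach only later rows make up. A row lasts 1/10 s, in which the tool goes at most 50 mm and 8.59 degrees, less where a joint would pass 70% of its speed; a pose out of reach is approached as far as the arm can. A call with a gripper value outside its range is refused whole. "hand" is the opening, from 0 (shut) to 1 (fully open), set as the call begins (left out, the last holds). The fingers move at their own pace and stop on an object; "grip_force" is the grip in N (left out, the last holds). Time passes only in rows, so rows that repeat a pose let the fingers close. It gives the time, the measured TCP pose, the force, the opening and the grip force at its end, in the units of the state.
- get_obs(): the state, without advancing time (a new reading comes with each control period).
- camera(name): name is "scene" or "side" or "wrist"; returns a dict with "img" (400x640x3 uint8, red, green, blue), "fx", "fy", "cx", "cy" (pixels), "extrinsics" (4x4, takes a point from camera to world coordinates). Camera axes: x right, y up, looking along -z (the intrinsics and any distortion apply to the point x, -y, -z); pixel columns grow to the right and rows downward; lengths in m; the calibration is good to about 2 mm. A picture is of the moment at which its call begins. There is no depth.
- hand_in(): hands the job in; it is judged then, once.
The state is a dict: "clock": time; "joint_pos": joint angles; "joint_velocities": joint speeds; "tau": joint torques, N m; "position": TCP position; "ee_rot": TCP orientation; "ft_force": force on the tool from outside, world axes, zero at the start; "torque": the same for the moment, N m; "grip_width": opening from 0.0 (shut) to 1.0 (fully open); "grasp_force": force on a finger pad.
Only numpy, scipy, OpenCV 4.12 (cv2) and the standard library are available. Lean on these libraries where they do the work, as an engineer would, in place of code of your own. Each camera call takes 0.05 s, during which the arm holds its last target. There are 200 camera calls.

### The job

Make the filtration manifold ready: lay every support disc from the bench into the recess of a filter head of its own, flat and fully home, and slip a funnel over each head that has a disc, down onto its flange. Open the valve behind each head in use and close the valve of any head left bare, both fully; a spare funnel stays standing on the bench. Then start the pump with its button, and do not disturb the other things on the bench.

Things in the scene. Friction and masses are not known exactly. Their poses are not given: they have to be found in the camera images.
- head1_seat (a point): floor centre of the round recess in the top of filter head 1 (rightmost (-y) of three, 115 mm apart), 94 mm above the bench. Recess 41 mm across, 6 mm deep; it is in a steel spigot 48 mm across. The flange for the funnel, 66 mm across, is 13 mm below this point. Axes: x back along the head's branch pipe, y along the row to the pump, z up. Base plate: 36 mm in front of the row to 190 mm behind.
- valve1 (a joint): ball valve lever behind head 1, on a vertical axis 85 mm along +x from head1_seat. 0 = closed (across the pipe, pointing to -y of head1_seat), 1.571 = open (in line with the pipe, pointing to +x, away from the head); grows anticlockwise from above. Stops at both ends, stays where it is left, moves with about 3 N at the grip point.
- valve1_grip (a point): grip point on that valve's lever, 35 mm out from its axis, at mid-height of the lever (86 mm above the bench). The lever is a black bar 10 mm wide and 12 mm high that reaches 48 mm out from the axis; below it 15 mm or more are free.
- head2_seat (a point): floor centre of the round recess in the top of filter head 2 (middle of three, 115 mm apart), 94 mm above the bench. Recess 41 mm across, 6 mm deep; it is in a steel spigot 48 mm across. The flange for the funnel, 66 mm across, is 13 mm below this point. Axes: x back along the head's branch pipe, y along the row to the pump, z up. Base plate: 36 mm in front of the row to 190 mm behind.
- valve2 (a joint): ball valve lever behind head 2, on a vertical axis 85 mm along +x from head2_seat. 0 = closed (across the pipe, pointing to -y of head2_seat), 1.571 = open (in line with the pipe, pointing to +x, away from the head); grows anticlockwise from above. Stops at both ends, stays where it is left, moves with about 3 N at the grip point.
- valve2_grip (a point): grip point on that valve's lever, 35 mm out from its axis, at mid-height of the lever (86 mm above the bench). The lever is a black bar 10 mm wide and 12 mm high that reaches 48 mm out from the axis; below it 15 mm or more are free.
- head3_seat (a point): floor centre of the round recess in the top of filter head 3 (leftmost (+y) of three, 115 mm apart), 94 mm above the bench. Recess 41 mm across, 6 mm deep; it is in a steel spigot 48 mm across. The flange for the funnel, 66 mm across, is 13 mm below this point. Axes: x back along the head's branch pipe, y along the row to the pump, z up. Base plate: 36 mm in front of the row to 190 mm behind.
- valve3 (a joint): ball valve lever behind head 3, on a vertical axis 85 mm along +x from head3_seat. 0 = closed (across the pipe, pointing to -y of head3_seat), 1.571 = open (in line with the pipe, pointing to +x, away from the head); grows anticlockwise from above. Stops at both ends, stays where it is left, moves with about 3 N at the grip point.
- valve3_grip (a point): grip point on that valve's lever, 35 mm out from its axis, at mid-height of the lever (86 mm above the bench). The lever is a black bar 10 mm wide and 12 mm high that reaches 48 mm out from the axis; below it 15 mm or more are free.
- pump_button (a joint): travel of the pump's start button, m: 0 = up, 0.006 = fully down; springs back; fully down takes 5 N.
- pump_button_top (a point): centre of the top face of the start button, a grey cap 28 mm across in a black housing, on top of the white pump box (190 x 130 mm, 130 mm high) at the left end of the manifold; press straight down.
- disc1: sintered-steel filter support: a plain round disc 38 mm across, 8 mm thick, lying flat on the bench, about 40 g. Origin at its very centre (4 mm above its underside), z is its axis. Two or three of disc1 to disc3 are there.
- disc2: sintered-steel filter support: a plain round disc 38 mm across, 8 mm thick, lying flat on the bench, about 40 g. Origin at its very centre (4 mm above its underside), z is its axis. Two or three of disc1 to disc3 are there.
- disc3: sintered-steel filter support: a plain round disc 38 mm across, 8 mm thick, lying flat on the bench, about 40 g. Origin at its very centre (4 mm above its underside), z is its axis. Two or three of disc1 to disc3 are there.
- funnel1: steel filter funnel: a plain straight tube open at both ends, 58 mm outside, 52 mm inside, 60 mm tall, 3 mm wall, standing upright on the bench, about 200 g. Origin at the centre of its lower end, z up along its axis.
- funnel2: steel filter funnel: a plain straight tube open at both ends, 58 mm outside, 52 mm inside, 60 mm tall, 3 mm wall, standing upright on the bench, about 200 g. Origin at the centre of its lower end, z up along its axis.
- funnel3: steel filter funnel: a plain straight tube open at both ends, 58 mm outside, 52 mm inside, 60 mm tall, 3 mm wall, standing upright on the bench, about 200 g. Origin at the centre of its lower end, z up along its axis.
- bottle: bystander: glass bottle with a blue screw cap, 70 mm across, 140 mm tall; origin at the centre of its underside.
- beaker: bystander: small glass beaker, 60 mm across the rim, 75 mm tall; origin at the centre of its underside.
- vial_rack: bystander: white vial rack with amber vials, 50 x 130 mm, 48 mm high; origin at the centre of its underside.
- column: bystander: chromatography column: steel rod 120 mm long with 17 mm square end fittings, lying flat; origin at the centre of its underside.
- petri_dish: bystander: closed glass petri dish, 84 mm across, 14 mm high: much bigger than the support discs; origin at the centre of its underside.
- wash_bottle: bystander: white plastic wash bottle, 60 mm across, 140 mm to the cap, with a spout; origin at the centre of its underside.

How it is judged:
On the way, in this order (a step that is already met when the one before it is completed fails the run):
1. the manifold is made up: every disc seated in a head, a funnel over every head with a disc, valves of these heads open and any other valve closed (((horizontal distance between disc1 and head1_seat below 0.003 m and z of disc1 in the frame of head1_seat between 0.002 and 0.0065 m and angle between the z axis of disc1 and the z axis of head1_seat, either way round below 0.06 rad) or (horizontal distance between disc1 and head2_seat below 0.003 m and z of disc1 in the frame of head2_seat between 0.002 and 0.0065 m and angle between the z axis of disc1 and the z axis of head2_seat, either way round below 0.06 rad) or (horizontal distance between disc1 and head3_seat below 0.003 m and z of disc1 in the frame of head3_seat between 0.002 and 0.0065 m and angle between the z axis of disc1 and the z axis of head3_seat, either way round below 0.06 rad)) and ((horizontal distance between disc2 and head1_seat below 0.003 m and z of disc2 in the frame of head1_seat between 0.002 and 0.0065 m and angle between the z axis of disc2 and the z axis of head1_seat, either way round below 0.06 rad) or (horizontal distance between disc2 and head2_seat below 0.003 m and z of disc2 in the frame of head2_seat between 0.002 and 0.0065 m and angle between the z axis of disc2 and the z axis of head2_seat, either way round below 0.06 rad) or (horizontal distance between disc2 and head3_seat below 0.003 m and z of disc2 in the frame of head3_seat between 0.002 and 0.0065 m and angle between the z axis of disc2 and the z axis of head3_seat, either way round below 0.06 rad)) and ((horizontal distance between disc3 and head1_seat below 0.003 m and z of disc3 in the frame of head1_seat between 0.002 and 0.0065 m and angle between the z axis of disc3 and the z axis of head1_seat, either way round below 0.06 rad) or (horizontal distance between disc3 and head2_seat below 0.003 m and z of disc3 in the frame of head2_seat between 0.002 and 0.0065 m and angle between the z axis of disc3 and the z axis of head2_seat, either way round below 0.06 rad) or (horizontal distance between disc3 and head3_seat below 0.003 m and z of disc3 in the frame of head3_seat between 0.002 and 0.0065 m and angle between the z axis of disc3 and the z axis of head3_seat, either way round below 0.06 rad)) and ((horizontal distance between funnel1 and head1_seat below 0.0035 m and z of funnel1 in the frame of head1_seat between -0.016 and -0.0105 m and angle between funnel1's own z axis and vertical below 0.06 rad) or (horizontal distance between funnel1 and head2_seat below 0.0035 m and z of funnel1 in the frame of head2_seat between -0.016 and -0.0105 m and angle between funnel1's own z axis and vertical below 0.06 rad) or (horizontal distance between funnel1 and head3_seat below 0.0035 m and z of funnel1 in the frame of head3_seat between -0.016 and -0.0105 m and angle between funnel1's own z axis and vertical below 0.06 rad) or (height (world z) of funnel1 below 0.015 m and angle between funnel1's own z axis and vertical below 0.1 rad)) and ((horizontal distance between funnel2 and head1_seat below 0.0035 m and z of funnel2 in the frame of head1_seat between -0.016 and -0.0105 m and angle between funnel2's own z axis and vertical below 0.06 rad) or (horizontal distance between funnel2 and head2_seat below 0.0035 m and z of funnel2 in the frame of head2_seat between -0.016 and -0.0105 m and angle between funnel2's own z axis and vertical below 0.06 rad) or (horizontal distance between funnel2 and head3_seat below 0.0035 m and z of funnel2 in the frame of head3_seat between -0.016 and -0.0105 m and angle between funnel2's own z axis and vertical below 0.06 rad) or (height (world z) of funnel2 below 0.015 m and angle between funnel2's own z axis and vertical below 0.1 rad)) and ((horizontal distance between funnel3 and head1_seat below 0.0035 m and z of funnel3 in the frame of head1_seat between -0.016 and -0.0105 m and angle between funnel3's own z axis and vertical below 0.06 rad) or (horizontal distance between funnel3 and head2_seat below 0.0035 m and z of funnel3 in the frame of head2_seat between -0.016 and -0.0105 m and angle between funnel3's own z axis and vertical below 0.06 rad) or (horizontal distance between funnel3 and head3_seat below 0.0035 m and z of funnel3 in the frame of head3_seat between -0.016 and -0.0105 m and angle between funnel3's own z axis and vertical below 0.06 rad) or (height (world z) of funnel3 below 0.015 m and angle between funnel3's own z axis and vertical below 0.1 rad)) and ((((horizontal distance between disc1 and head1_seat below 0.003 m and z of disc1 in the frame of head1_seat between 0.002 and 0.0065 m and angle between the z axis of disc1 and the z axis of head1_seat, either way round below 0.06 rad) or (horizontal distance between disc2 and head1_seat below 0.003 m and z of disc2 in the frame of head1_seat between 0.002 and 0.0065 m and angle between the z axis of disc2 and the z axis of head1_seat, either way round below 0.06 rad) or (horizontal distance between disc3 and head1_seat below 0.003 m and z of disc3 in the frame of head1_seat between 0.002 and 0.0065 m and angle between the z axis of disc3 and the z axis of head1_seat, either way round below 0.06 rad)) and ((horizontal distance between funnel1 and head1_seat below 0.0035 m and z of funnel1 in the frame of head1_seat between -0.016 and -0.0105 m and angle between funnel1's own z axis and vertical below 0.06 rad) or (horizontal distance between funnel2 and head1_seat below 0.0035 m and z of funnel2 in the frame of head1_seat between -0.016 and -0.0105 m and angle between funnel2's own z axis and vertical below 0.06 rad) or (horizontal distance between funnel3 and head1_seat below 0.0035 m and z of funnel3 in the frame of head1_seat between -0.016 and -0.0105 m and angle between funnel3's own z axis and vertical below 0.06 rad)) and value of joint valve1 above 1.37 rad) or (horizontal distance between each of disc1, disc2, disc3, funnel1, funnel2, funnel3 and head1_seat above 0.03 m and value of joint valve1 below 0.2 rad)) and ((((horizontal distance between disc1 and head2_seat below 0.003 m and z of disc1 in the frame of head2_seat between 0.002 and 0.0065 m and angle between the z axis of disc1 and the z axis of head2_seat, either way round below 0.06 rad) or (horizontal distance between disc2 and head2_seat below 0.003 m and z of disc2 in the frame of head2_seat between 0.002 and 0.0065 m and angle between the z axis of disc2 and the z axis of head2_seat, either way round below 0.06 rad) or (horizontal distance between disc3 and head2_seat below 0.003 m and z of disc3 in the frame of head2_seat between 0.002 and 0.0065 m and angle between the z axis of disc3 and the z axis of head2_seat, either way round below 0.06 rad)) and ((horizontal distance between funnel1 and head2_seat below 0.0035 m and z of funnel1 in the frame of head2_seat between -0.016 and -0.0105 m and angle between funnel1's own z axis and vertical below 0.06 rad) or (horizontal distance between funnel2 and head2_seat below 0.0035 m and z of funnel2 in the frame of head2_seat between -0.016 and -0.0105 m and angle between funnel2's own z axis and vertical below 0.06 rad) or (horizontal distance between funnel3 and head2_seat below 0.0035 m and z of funnel3 in the frame of head2_seat between -0.016 and -0.0105 m and angle between funnel3's own z axis and vertical below 0.06 rad)) and value of joint valve2 above 1.37 rad) or (horizontal distance between each of disc1, disc2, disc3, funnel1, funnel2, funnel3 and head2_seat above 0.03 m and value of joint valve2 below 0.2 rad)) and ((((horizontal distance between disc1 and head3_seat below 0.003 m and z of disc1 in the frame of head3_seat between 0.002 and 0.0065 m and angle between the z axis of disc1 and the z axis of head3_seat, either way round below 0.06 rad) or (horizontal distance between disc2 and head3_seat below 0.003 m and z of disc2 in the frame of head3_seat between 0.002 and 0.0065 m and angle between the z axis of disc2 and the z axis of head3_seat, either way round below 0.06 rad) or (horizontal distance between disc3 and head3_seat below 0.003 m and z of disc3 in the frame of head3_seat between 0.002 and 0.0065 m and angle between the z axis of disc3 and the z axis of head3_seat, either way round below 0.06 rad)) and ((horizontal distance between funnel1 and head3_seat below 0.0035 m and z of funnel1 in the frame of head3_seat between -0.016 and -0.0105 m and angle between funnel1's own z axis and vertical below 0.06 rad) or (horizontal distance between funnel2 and head3_seat below 0.0035 m and z of funnel2 in the frame of head3_seat between -0.016 and -0.0105 m and angle between funnel2's own z axis and vertical below 0.06 rad) or (horizontal distance between funnel3 and head3_seat below 0.0035 m and z of funnel3 in the frame of head3_seat between -0.016 and -0.0105 m and angle between funnel3's own z axis and vertical below 0.06 rad)) and value of joint valve3 above 1.37 rad) or (horizontal distance between each of disc1, disc2, disc3, funnel1, funnel2, funnel3 and head3_seat above 0.03 m and value of joint valve3 below 0.2 rad))), for 0.3 s.
2. the pump's start button is pressed fully down (value of joint pump_button above 0.0045 m), for 0.05 s.
At the end, for the whole second after the job is handed in: Discs flat on the recess floor of a head (3 mm off centre, 2.5 mm high, 0.06 rad at most); over each an upright funnel on the flange (3.5 mm, 2.5 mm), its valve over 1.37 rad. Bare heads: no funnel, valve under 0.2 rad. Spare funnel upright on the bench. All at rest; pump button was pressed (all of step 1 and linear speed of each of disc1, disc2, disc3, funnel1, funnel2, funnel3 below 0.02 m/s); the robot touches nothing.
It fails at once if a bystander is shoved more than 3 cm or knocked over (distance of any of bottle, beaker, vial_rack, column, petri_dish, wash_bottle from where it was at the start of the episode above 0.03 m or angle between any of bottle, beaker, vial_rack, column, petri_dish, wash_bottle's own z axis and vertical above 0.5 rad).
Of disc1, disc2, disc3 only 2 to 3 are there at a start; the rules pass over those that are not, and their reading is None.
At some moment in a run one of disc1, disc2, disc3, funnel1, funnel2, funnel3 may be knocked a few centimetres aside while the robot is not near it.
It also fails if it takes over 205 s, if anything falls off the work surface, if the arm or the gripper's body presses on something with over 40 N, if the wrist force passes 120 N, or if a joint passes its speed limit or range.

## Working session

There is one attempt and no reset: what is moved stays moved. The work goes in short steps, Python scripts to look and compute and a tool call to move; the robot and the scene stay as the last step left them, time stands still between calls to the robot, and variables do not carry over. Pictures are saved under pics/ and viewed, at most 14 in all, crops included, and the job is handed in when it is done.

Besides the shell and the picture viewer there is one more tool, called after "Request:" as name([rows], argument=value, ...), one row to a line, values as JSON. carry_out: Moves the arm, as the interface text tells. Its arguments: {"type":"object","properties":{"motion":{"type":"array"},"hand":{"type":"number"},"grip_force":{"type":"number"}},"required":["motion"]}

```bash
mkdir -p pics
cat > h.py <<'E'
from workcell import *
import numpy as np, cv2
from scipy.spatial.transform import Rotation as R
def snap(n,f=None):
    c=camera(n)
    if f: cv2.imwrite('pics/'+f+'.png',c['img'][:,:,::-1])
    np.savez('/tmp/'+n,**c); return c
def ray(c,u,v,z):
    E=c['extrinsics']; d=E[:3,:3]@np.array([(u-c['cx'])/c['fx'],-(v-c['cy'])/c['fy'],-1]); o=E[:3,3]
    return o+d*(z-o[2])/d[2]
def proj(c,p):
    E=c['extrinsics']; q=E[:3,:3].T@(np.array(p)-E[:3,3]); return np.array([c['cx']+c['fx']*q[0]/-q[2], c['cy']-c['fy']*q[1]/-q[2]])
E
python3 - <<'E'
from h import *
o=get_obs(); print({k:np.round(v,3) for k,v in o.items()})
for n in ('scene','side','wrist'):
    c=snap(n,n+'0'); print(n,c['fx'],c['cx'],c['cy'],[k for k in c],np.round(c['extrinsics'],3).tolist())
E
```

```text
{'clock': np.float64(0.0), 'joint_pos': array([-0.023,  0.333, -0.065,  1.461,  0.022,  1.35 , -0.089]), 'joint_velocities': array([ 0.001,  0.   , -0.   , -0.001, -0.001, -0.001,  0.001]), 'tau': array([ 0.0000e+00, -6.2545e+01,  5.0000e-02, -3.9161e+01,  1.6000e-02,
        1.0000e-02, -0.0000e+00]), 'position': array([ 0.625, -0.   ,  0.23 ]), 'ee_rot': array([ 0.707,  0.707, -0.001, -0.   ]), 'ft_force': array([ 0.315, -0.043,  0.342]), 'torque': array([ 0.023,  0.008, -0.02 ]), 'grasp_force': np.float64(0.0), 'grip_width': np.float64(0.998)}
scene 508.18945617198824 324.4874271077779 205.1577852520409 ['img', 'fx', 'fy', 'cx', 'cy', 'extrinsics'] [[0.286, -0.802, 0.525, 1.276], [0.958, 0.236, -0.162, -0.219], [0.006, 0.549, 0.836, 1.32], [0.0, 0.0, 0.0, 1.0]]
side 472.4357286901109 314.7072750428343 201.1635826312113 ['img', 'fx', 'fy', 'cx', 'cy', 'extrinsics'] [[0.886, 0.245, -0.393, 0.037], [-0.463, 0.442, -0.768, -0.891], [-0.014, 0.863, 0.505, 0.705], [0.0, 0.0, 0.0, 1.0]]
wrist 349.0991161140457 313.89889685310925 196.35614150522096 ['img', 'fx', 'fy', 'cx', 'cy', 'extrinsics'] [[1.0, -0.0, 0.0, 0.625], [-0.0, 0.959, 0.284, 0.073], [-0.0, -0.284, 0.959, 0.374], [0.0, 0.0, 0.0, 1.0]]
```

View pics/scene0.png

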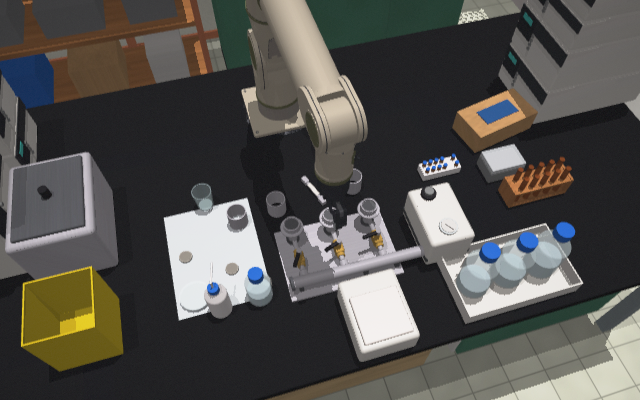

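View pics/side0.png

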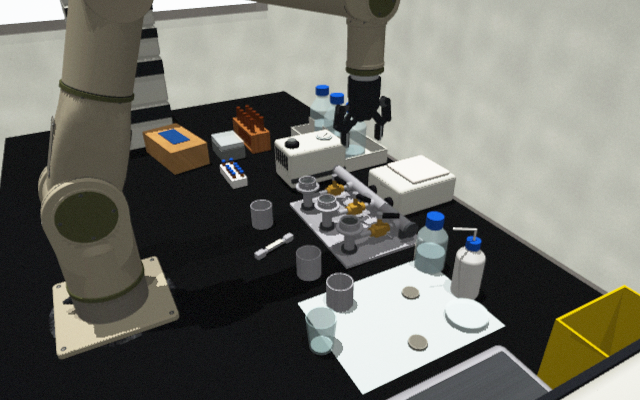

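Scene view: discs at about (185,257) and (232,269), funnels at (276,204), (355,181) and (237,215), heads at (292,226), (330,216) and (368,208), button at (429,192) or (448,226). Side view: discs at (411,293) and (417,342), funnels at (262,214), (309,263) and (340,291).

Run:
```python
from h import *
L=lambda n:dict(np.load('/tmp/'+n+'.npz'))
s=L('scene');d=L('side')
for nm,z,a,b in [('discA',.008,(185,257),(417,342)),('discB',.008,(232,269),(411,293)),('fun1 top',.06,(276,197),(309,252)),('fun2 top',.06,(355,174),(262,205)),('fun3 top',.06,(237,209),(340,280)),
 ('h1',.1,(291,225),(349,225)),('h2',.1,None,(328,202)),('h3',.1,(369,207),(307,183)),('btnblk',.14,(429,192),(292,144)),('btn2',.14,(448,226),(325,135))]:
    print(nm,a and ray(s,*a,z).round(3),ray(d,*b,z).round(3))
def crop(c,x0,y0,w,h,k): return cv2.resize(c['img'][y0:y0+h,x0:x0+w,::-1],None,fx=k,fy=k,interpolation=cv2.INTER_CUBIC)
cv2.imwrite('pics/c1.png',crop(s,260,160,220,160,3.6))
cv2.imwrite('pics/c2.png',crop(d,230,110,220,160,3.6))
```

```text
discA [ 0.511 -0.403  0.008] [ 0.503 -0.403  0.008]
discB [ 0.587 -0.28   0.008] [ 0.58  -0.285  0.008]
fun1 top [ 0.416 -0.106  0.06 ] [ 0.421 -0.108  0.06 ]
fun2 top [0.401 0.148 0.06 ] [0.406 0.139 0.06 ]
fun3 top [ 0.425 -0.227  0.06 ] [ 0.434 -0.227  0.06 ]
h1 [ 0.547 -0.092  0.1  ] [ 0.527 -0.108  0.1  ]
h2 None [0.535 0.008 0.1  ]
h3 [0.552 0.138 0.1  ] [0.535 0.125 0.1  ]
btnblk [0.576 0.306 0.14 ] [0.574 0.3   0.14 ]
btn2 [0.694 0.311 0.14 ] [0.693 0.312 0.14 ]
```

View pics/c1.png

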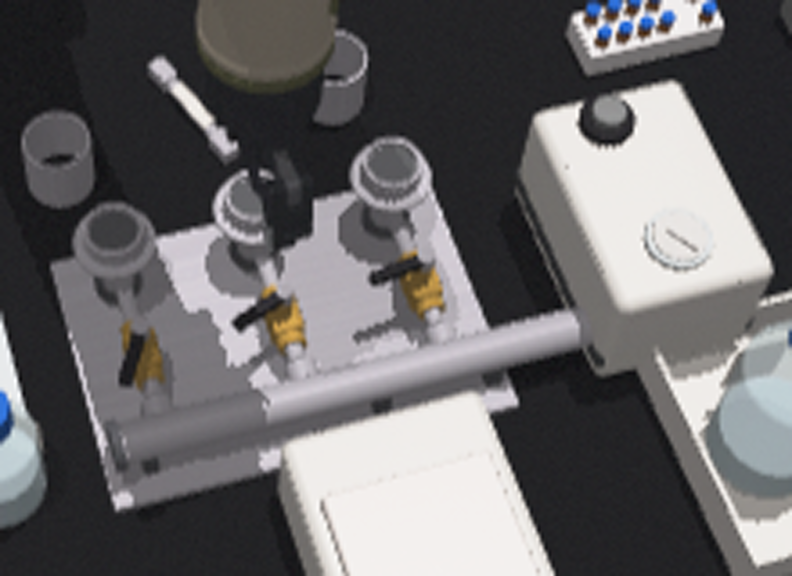

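View pics/c2.png

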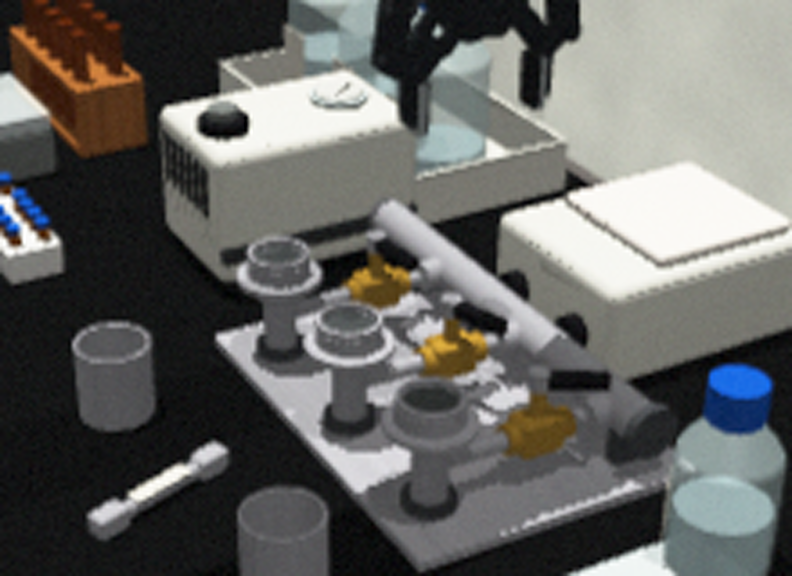

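The crops show head 1's lever nearly in line with the pipe (partly open) and levers 2 and 3 across it (about closed). The button is the grey cap at crop (608,113), i.e. scene (429,191). Only two discs show so far. Next is the wrist view, for hidden spots.

View pics/wrist0.png

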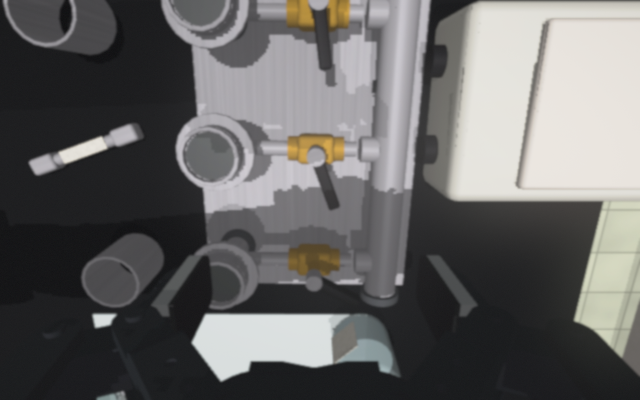

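Run:
```python
from h import *
L=lambda n:dict(np.load('/tmp/'+n+'.npz'))
s=L('scene');d=L('side');w=L('wrist')
for z,a,b in [(.1,(291.9,224.4),(348.9,220.6)),(.1,(329.4,215),(327.2,199.4)),(.1,(368.9,204.4),(307.2,180.8))]:
    print(ray(s,*a,z).round(3),ray(d,*b,z).round(3))
o=get_obs();print(proj(w,o['position']))
```

```text
[ 0.546 -0.089  0.1  ] [ 0.537 -0.092  0.1  ]
[0.546 0.021 0.1  ] [0.54  0.021 0.1  ]
[0.544 0.14  0.1  ] [0.541 0.136 0.1  ]
[314.51656122 261.9119422 ]
```

Wrist view: heads at about (211,152), (205,8) and (222,280); levers run (317,155)→(333,207) and (318,0)→(326,68). Lever 2 is about 0.3 rad off closed and lever 3 about 0.1. Moving over the discs.

Request:
carry_out([
  {"xyz": [-0.04,-0.006,0],"angular": [0,0,0]},
  {"xyz": [-0.08,-0.012,0],"angular": [0,0,0]},
  {"xyz": [-0.12,-0.018,0],"angular": [0,0,0]},
  {"xyz": [-0.16,-0.024,0],"angular": [0,0,0]},
  {"xyz": [-0.2,-0.03,0],"angular": [0,0,0]},
  {"xyz": [-0.24,-0.036,0],"angular": [0,0,0]},
  {"xyz": [-0.28,-0.042,0],"angular": [0,0,0]},
  {"xyz": [-0.285,-0.042,0],"angular": [0,0,0]},
  {"xyz": [-0.285,-0.042,0],"angular": [0,0,0]},
  {"xyz": [-0.285,-0.042,0],"angular": [0,0,0]},
])

```text
clock: 1.15
position: [0.5834, -0.2835, 0.231]
ee_rot: [0.707, 0.708, 0.0, -0.0]
ft_force: [0.5, 0.9, -0.5]
grip_width: 0.996
grasp_force: 0.0
```

Run:
```python
from h import *
o=get_obs();print(o['position'].round(4),o['ee_rot'].round(4),o['clock'])
s=dict(np.load('/tmp/scene.npz'));d=dict(np.load('/tmp/side.npz'))
print('bottle',ray(s,256,270,.14),ray(d,435,218,.14),'wash',ray(s,213,286,.14),ray(d,473,240,.14))
c=snap('wrist','w1')
print(proj(c,[*o['position'][:2],0.008]))
```

```text
[ 0.5834 -0.2835  0.231 ] [ 7.066e-01  7.076e-01  3.000e-04 -4.000e-04] 1.15
bottle [ 0.67623027 -0.21585175  0.14      ] [ 0.67583263 -0.2273524   0.14      ] wash [ 0.68915785 -0.3289211   0.14      ] [ 0.68859727 -0.33083272  0.14      ]
[313.9409394  164.85234218]
```

View pics/w1.png

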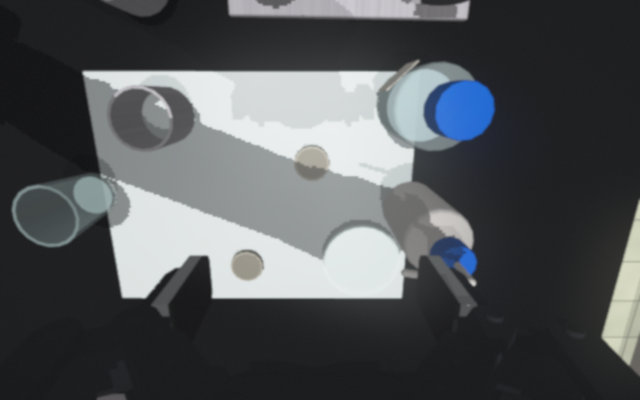

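Wrist view: disc B at (312,160), disc A at (247,264), petri dish at (363,258). There are no other discs on the mat, so two discs and one head stays bare. Measuring disc B.

```bash
cat >> h.py <<'E'
def disc(c,u,v,z=.008,r=45):
    """centre of the tan blob near (u,v), cast on z"""
    im=cv2.cvtColor(c['img'],cv2.COLOR_RGB2HSV)
    m=cv2.inRange(im,(5,38,60),(30,160,230)); 
    w=np.zeros_like(m); cv2.circle(w,(int(u),int(v)),r,255,-1); m=cv2.morphologyEx(m&w,cv2.MORPH_CLOSE,np.ones((5,5)))
    k=max(cv2.findContours(m,0,cv2.CHAIN_APPROX_NONE)[0],key=cv2.contourArea)
    e=cv2.fitEllipse(k); p=ray(c,*e[0],z); q=ray(c,e[0][0]+e[1][0]/2,e[0][1],z)
    return p,e,2*np.linalg.norm(q-p),cv2.contourArea(k)
E
python3 - <<'E'
from h import *
c=dict(np.load('/tmp/wrist.npz'))
for u,v in ((312,160),(247,264)): print(disc(c,u,v))
for p in ((312,155),(247,262),(312,168)): print(cv2.cvtColor(c['img'],cv2.COLOR_RGB2HSV)[p[1],p[0]])
E
```

```text
Traceback (most recent call last):
  File "h.py", line 18, in disc
    k=max(cv2.findContours(m,0,cv2.CHAIN_APPROX_NONE)[0],key=cv2.contourArea)
ValueError: max() iterable argument is empty
```

Run:
```python
from h import *
c=dict(np.load('/tmp/wrist.npz'))
h=cv2.cvtColor(c['img'],cv2.COLOR_RGB2HSV)
for p in ((312,155),(312,168),(312,175),(247,262),(247,275),(312,190),(312,135),(247,240)): print(p,h[p[1],p[0]],c['img'][p[1],p[0]])
print(c['img'][160,288:336].tolist()[::3]); print(c['img'][138:186:3,312].tolist())
```

```text
(312, 155) [ 23  19 176] [176 173 163]
(312, 168) [ 25  13 120] [120 119 114]
(312, 175) [ 25  13 116] [116 115 110]
(247, 262) [ 22  25 155] [155 151 140]
(247, 275) [ 24  25 153] [153 150 138]
(312, 190) [ 90  10 158] [152 158 158]
(312, 135) [ 90   3 238] [235 238 238]
(247, 240) [ 90   4 231] [227 231 231]
[[153, 158, 159], [159, 164, 165], [187, 188, 183], [179, 176, 164], [174, 171, 159], [176, 173, 160], [175, 173, 162], [175, 172, 161], [175, 173, 162], [175, 172, 162], [175, 172, 161], [176, 172, 162], [177, 173, 162], [191, 188, 177], [219, 223, 223], [234, 237, 237]]
[[235, 238, 238], [235, 238, 238], [202, 209, 208], [191, 188, 177], [177, 175, 165], [176, 174, 164], [176, 173, 162], [176, 173, 162], [175, 172, 161], [161, 157, 148], [120, 119, 114], [117, 116, 111], [116, 115, 111], [117, 116, 111], [139, 141, 138], [154, 158, 158]]
```

```bash
sed -i "s/    im=cv2.cvtColor.*/    im=c['img'].astype(int)/; s/    m=cv2.inRange.*/    m=((im[:,:,0]-im[:,:,2]>2)*255).astype(np.uint8)/" h.py
python3 - <<'E'
from h import *
c=dict(np.load('/tmp/wrist.npz'));print(get_obs()['position'])
for u,v in ((312,160),(247,264)): print(disc(c,u,v))
E
```

```text
[ 0.58363724 -0.283105    0.23114148]
(array([ 0.58084938, -0.28095452,  0.008     ]), ((311.50213623046875, 162.47677612304688), (33.600128173828125, 34.145076751708984), 106.02554321289062), np.float64(0.03571914131339712), 899.0)
(array([ 0.50539797, -0.40211952,  0.008     ]), ((246.57855224609375, 265.35040283203125), (29.469188690185547, 31.51828384399414), 104.06868743896484), np.float64(0.03421173268840268), 728.5)
```

Request:
carry_out([
  {"xyz": [0.002,-0.003,0.03],"angular": [0,0,0]},
  {"xyz": [0.002,-0.003,0.07],"angular": [0,0,0]},
  {"xyz": [0.002,-0.003,0.11],"angular": [0,0,0]},
  {"xyz": [0.002,-0.003,0.15],"angular": [0,0,0]},
  {"xyz": [0.002,-0.003,0.19],"angular": [0,0,0]},
  {"xyz": [0.002,-0.003,0.21],"angular": [0,0,0]},
  {"xyz": [0.002,-0.003,0.215],"angular": [0,0,0]},
  {"xyz": [0.002,-0.003,0.215],"angular": [0,0,0]},
], hand=0.58)

```text
clock: 2.0
position: [0.5804, -0.2817, 0.0163]
ee_rot: [0.707, 0.708, 0.0, -0.0]
ft_force: [0.1, -0.1, -0.0]
grip_width: 0.575
grasp_force: 0.0
```

Request:
carry_out([
  {"xyz": [0,0,0.003],"angular": [0,0,0]},
  {"xyz": [0,0,0.006],"angular": [0,0,0]},
  {"xyz": [0,0,0.008],"angular": [0,0,0]},
  {"xyz": [0,0,0.008],"angular": [0,0,0]},
])

```text
clock: 2.4
position: [0.5801, -0.283, 0.0085]
ee_rot: [0.707, 0.707, 0.0, 0.0]
ft_force: [0.1, -0.4, 0.3]
grip_width: 0.582
grasp_force: 0.0
```

Request:
carry_out([
  {"xyz": [0,0,0.002],"angular": [0,0,0]},
  {"xyz": [0,0,0.004],"angular": [0,0,0]},
  {"xyz": [0,0,0.004],"angular": [0,0,0]},
])

```text
clock: 2.7
position: [0.5798, -0.2829, 0.004]
ee_rot: [0.707, 0.707, -0.0, -0.0]
ft_force: [-1.0, 0.5, -1.0]
grip_width: 0.582
grasp_force: 0.0
```

Run:
```python
from h import *
c=snap('side');o=get_obs();print(o['position'],o['ft_force'])
p=proj(c,[.581,-.281,.02]).astype(int);print(p)
cv2.imwrite('pics/sd1.png',cv2.resize(c['img'][p[1]-50:p[1]+40,p[0]-60:p[0]+60,::-1],None,fx=6,fy=6,interpolation=cv2.INTER_CUBIC))
```

```text
[ 0.57990745 -0.28294426  0.00412033] [0.86652823 0.54830971 0.78538871]
[410 287]
```

View pics/sd1.png

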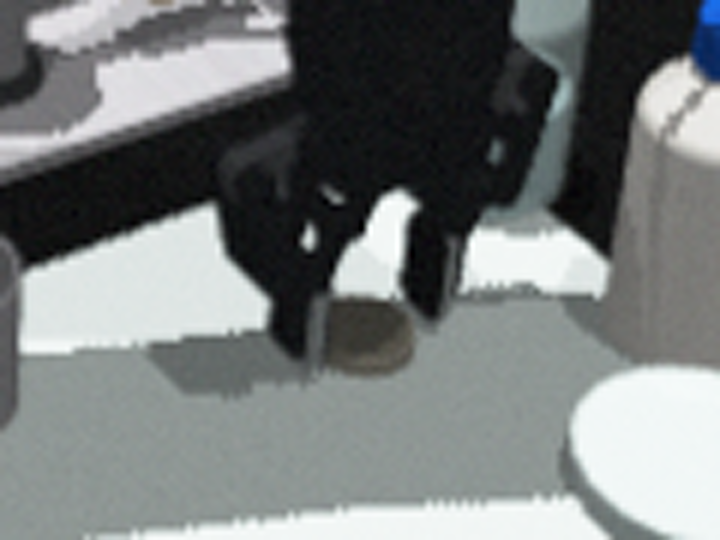

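The side crop shows the fingers straddling disc B with the tips at its mid height. Closing to centre it, then reopening and rising to calibrate the wrist camera.

Request:
carry_out([
  {"xyz": [0,0,0],"angular": [0,0,0]},
  {"xyz": [0,0,0],"angular": [0,0,0]},
  {"xyz": [0,0,0],"angular": [0,0,0]},
  {"xyz": [0,0,0],"angular": [0,0,0]},
  {"xyz": [0,0,0],"angular": [0,0,0]},
], hand=0, grip_force=30)

```text
clock: 3.25
position: [0.5801, -0.2831, 0.0047]
ee_rot: [0.707, 0.707, 0.0, 0.0]
ft_force: [-2.3, 2.0, 5.7]
grip_width: 0.415
grasp_force: 29.8
```

Request:
carry_out([
  {"xyz": [0,0,0],"angular": [0,0,0]},
  {"xyz": [0,0,0],"angular": [0,0,0]},
  {"xyz": [0,0,0],"angular": [0,0,0]},
  {"xyz": [0,0,-0.03],"angular": [0,0,0]},
  {"xyz": [0,0,-0.07],"angular": [0,0,0]},
  {"xyz": [0,0,-0.11],"angular": [0,0,0]},
  {"xyz": [0,0,-0.15],"angular": [0,0,0]},
  {"xyz": [0,0,-0.19],"angular": [0,0,0]},
  {"xyz": [0,0,-0.226],"angular": [0,0,0]},
  {"xyz": [0,0,-0.226],"angular": [0,0,0]},
  {"xyz": [0,0,-0.226],"angular": [0,0,0]},
], hand=0.58)

```text
clock: 4.35
position: [0.5803, -0.2831, 0.2308]
ee_rot: [0.707, 0.707, 0.0, 0.001]
ft_force: [0.7, 0.9, -0.2]
grip_width: 0.579
grasp_force: 0.0
```

Run:
```python
from h import *
o=get_obs();c=snap('wrist');print(o['position'],R.from_quat(o['ee_rot']).as_matrix().round(4).tolist(),np.round(c['extrinsics'][:3,3],4))
u,v=proj(c,[*o['position'][:2],.008]);print(disc(c,u,v))
```

```text
[ 0.58029889 -0.28306074  0.23081946] [[-0.0, 1.0, 0.0014], [1.0, 0.0, -0.0005], [-0.0005, 0.0014, -1.0]] [ 0.5798 -0.2098  0.3738]
(array([ 0.57998785, -0.28093055,  0.008     ]), ((313.33831787109375, 162.57623291015625), (33.53573226928711, 33.98947525024414), 113.99989318847656), np.float64(0.03563633625389068), 893.5)
```

Width and force look good, and the bias across the fingers is only 0.3 mm. Regrasping 4 mm higher and carrying the disc over head 1.

Request:
carry_out([
  {"xyz": [0.002,0,0.04],"angular": [0,0,0]},
  {"xyz": [0.002,0,0.085],"angular": [0,0,0]},
  {"xyz": [0.002,0,0.13],"angular": [0,0,0]},
  {"xyz": [0.002,0,0.175],"angular": [0,0,0]},
  {"xyz": [0.002,0,0.21],"angular": [0,0,0]},
  {"xyz": [0.002,0,0.22],"angular": [0,0,0]},
  {"xyz": [0.002,0,0.222],"angular": [0,0,0]},
  {"xyz": [0.002,0,0.222],"angular": [0,0,0]},
])

```text
clock: 5.2
position: [0.5806, -0.2813, 0.0094]
ee_rot: [0.707, 0.707, 0.0, 0.001]
ft_force: [0.5, 0.4, 0.6]
grip_width: 0.578
grasp_force: 0.0
```

Request:
carry_out([
  {"xyz": [0,0,0],"angular": [0,0,0]},
  {"xyz": [0,0,0],"angular": [0,0,0]},
  {"xyz": [0,0,0],"angular": [0,0,0]},
  {"xyz": [0,0,0],"angular": [0,0,0]},
  {"xyz": [0,0,-0.03],"angular": [0,0,0]},
  {"xyz": [0,0,-0.07],"angular": [0,0,0]},
  {"xyz": [0,0,-0.11],"angular": [0,0,0]},
  {"xyz": [0,0,-0.15],"angular": [0,0,0]},
], hand=0)

```text
clock: 6.0
position: [0.5798, -0.2809, 0.1602]
ee_rot: [0.707, 0.707, 0.0, 0.0]
ft_force: [1.1, -0.6, -0.3]
grip_width: 0.001
grasp_force: 0.0
```

Request:
carry_out([
  {"xyz": [0.02,-0.005,-0.03],"angular": [0,0,0]},
  {"xyz": [0.055,-0.01,-0.06],"angular": [0,0,0]},
  {"xyz": [0.09,-0.02,-0.09],"angular": [0,0,0]},
  {"xyz": [0.12,-0.03,-0.12],"angular": [0,0,0]},
  {"xyz": [0.15,-0.04,-0.15],"angular": [0,0,0]},
  {"xyz": [0.18,-0.04,-0.165],"angular": [0,0,0]},
  {"xyz": [0.19,-0.04,-0.165],"angular": [0,0,0]},
  {"xyz": [0.19,-0.04,-0.165],"angular": [0,0,0]},
  {"xyz": [0.19,-0.04,-0.165],"angular": [0,0,0]},
])

```text
clock: 6.9
position: [0.5396, -0.0924, 0.3221]
ee_rot: [0.708, 0.707, -0.001, -0.0]
ft_force: [0.1, -0.8, -0.5]
grip_width: 0.001
grasp_force: 0.0
```

Run:
```python
from h import *
o=get_obs();c=snap('wrist','w2');print(o['position'])
for n,p in (('h1',[.541,-.091,.1]),('h2',[.541,.024,.1])): print(n,proj(c,p))
```

```text
[ 0.53961454 -0.09237159  0.32214496]
h1 [315.58084861 163.44767031]
h2 [315.59674804  46.3206541 ]
```

View pics/w2.png

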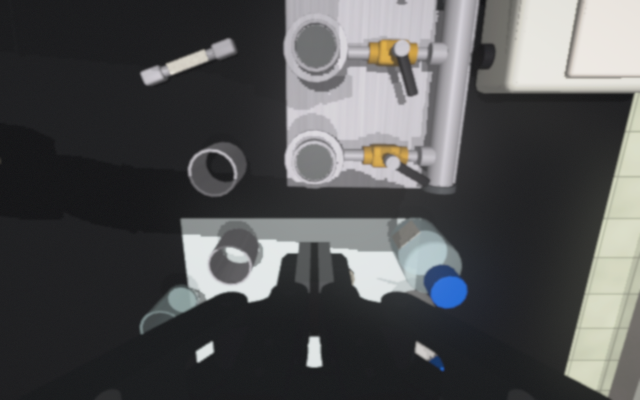

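The hand is empty: the grip was too high and slipped off the disc. The view still serves to measure the heads: spigots at (314,161) and (316,45), lever 1 at about 1.08 rad, lever 2 at about 0.2 rad. Measuring the head circles now and regrasping lower after.

```bash
cat >> h.py <<'E'
def head(c,u,v,show=None):
    """recess rim circle (41 mm at z .100): darkest-inward contour around (u,v)"""
    k=4;x0,y0=int(u)-45,int(v)-45
    g=cv2.resize(cv2.GaussianBlur(cv2.cvtColor(c['img'],cv2.COLOR_RGB2GRAY),(3,3),0)[max(y0,0):y0+90,x0:x0+90],None,fx=k,fy=k,interpolation=cv2.INTER_CUBIC)
    y0=max(y0,0); out=[]
    s=c['fx']/abs((np.linalg.inv(c['extrinsics'])@[*ray(c,u,v,.1),1])[2])*k
    for r in (.0205,.024):
        q=cv2.HoughCircles(g,cv2.HOUGH_GRADIENT,1,300,param1=80,param2=12,minRadius=int(s*(r-.0018)),maxRadius=int(s*(r+.0018)))
        if q is not None:
            a,b,e=q[0][0]; out.append((ray(c,x0+(a+.5)/k-.5,y0+(b+.5)/k-.5,.1).round(4).tolist(),round(e/s*1e3,1)))
            g2=cv2.circle(g.copy(),(int(a),int(b)),int(e),255,1) if show else None
    if show: cv2.imwrite('pics/'+show+'.png',np.hstack([g,g2]))
    return out
E
python3 - <<'E'
from h import *
c=dict(np.load('/tmp/wrist.npz'))
print(head(c,314,161,'hc1')); print(head(c,316,45))
d=snap('wrist'); print(head(d,314,161)); 
s=snap('scene'); u=proj(s,[.58,-.281,.008]); print(disc(s,*u,r=25))
E
```

```text
[([0.5279, -0.0884, 0.1], np.float64(21.5)), ([0.533, -0.0868, 0.1], np.float64(25.5))]
[([0.53, 0.0218, 0.1], np.float64(20.7)), ([0.5344, 0.025, 0.1], np.float64(25.2))]
[([0.5286, -0.0887, 0.1], np.float64(22.1)), ([0.5324, -0.086, 0.1], np.float64(24.9))]
(array([ 0.58289845, -0.28125718,  0.008     ]), ((231.4293975830078, 267.9242858886719), (11.624506950378418, 12.771240234375), 63.17916488647461), np.float64(0.033143713252960345), 114.0)
```

View pics/hc1.png

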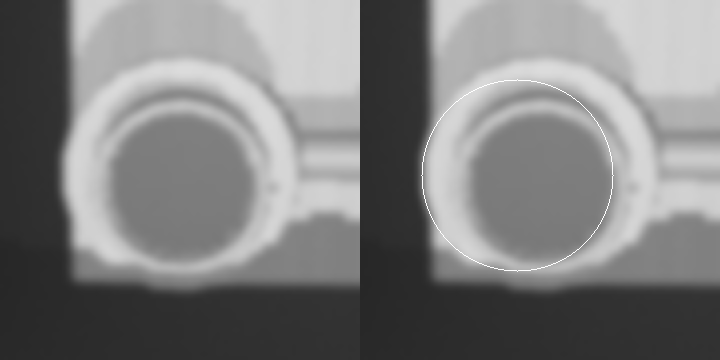

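The crop shows the recess as a clean uniform dark disc at crop (182,185), ringed by the bright spigot. I'll flood-fill it and fit an ellipse instead of using Hough.

```bash
cat >> h.py <<'E'
def head(c,u,v,tol=15,z=.1):
    g=cv2.GaussianBlur(cv2.cvtColor(c['img'],cv2.COLOR_RGB2GRAY),(3,3),0); k=4
    g=cv2.resize(g,None,fx=k,fy=k,interpolation=cv2.INTER_CUBIC); m=np.zeros((g.shape[0]+2,g.shape[1]+2),np.uint8)
    cv2.floodFill(g,m,(int(u*k),int(v*k)),0,tol,tol,4|cv2.FLOODFILL_FIXED_RANGE|cv2.FLOODFILL_MASK_ONLY|(255<<8))
    m=cv2.morphologyEx(m[1:-1,1:-1],cv2.MORPH_OPEN,np.ones((9,9)))
    e=cv2.fitEllipse(cv2.convexHull(max(cv2.findContours(m,0,1)[0],key=cv2.contourArea)))
    a,b=(np.array(e[0])+.5)/k-.5; p=ray(c,a,b,z); w=np.mean(e[1])/k
    return p.round(4),(round(a,1),round(b,1)),round(2e3*np.linalg.norm(ray(c,a+w/2,b,z)-p),1),np.round(e[1],0)/k
E
python3 - <<'E'
from h import *
d=dict(np.load('/tmp/wrist.npz'))
for t in (12,20,30): print(head(d,314.5,161,t),head(d,318,45,t))
E
```

```text
(array([ 0.5389, -0.0899,  0.1   ]), (np.float64(313.6), np.float64(162.1)), np.float64(37.2), array([35.  , 35.25])) (array([0.5405, 0.0256, 0.1   ]), (np.float64(315.0), np.float64(44.1)), np.float64(40.5), array([40.  , 43.75]))
(array([ 0.5389, -0.09  ,  0.1   ]), (np.float64(313.7), np.float64(162.2)), np.float64(38.3), array([36.  , 36.25])) (array([0.5405, 0.0256, 0.1   ]), (np.float64(315.1), np.float64(44.1)), np.float64(41.4), array([41.  , 44.75]))
(array([ 0.5388, -0.09  ,  0.1   ]), (np.float64(313.6), np.float64(162.2)), np.float64(39.4), array([37.  , 37.25])) (array([0.5405, 0.0256, 0.1   ]), (np.float64(315.1), np.float64(44.1)), np.float64(42.3), array([42.  , 45.75]))
```

Head 1 is at (0.5389,-0.0900) and head 2 at (0.5405,0.0256), 115.6 mm apart against the 115 given. Back to disc B to measure again.

Request:
carry_out([
  {"xyz": [-0.03,0.007,0],"angular": [0,0,0]},
  {"xyz": [-0.07,0.014,0.01],"angular": [0,0,0]},
  {"xyz": [-0.11,0.021,0.04],"angular": [0,0,0]},
  {"xyz": [-0.15,0.03,0.06],"angular": [0,0,0]},
  {"xyz": [-0.18,0.04,0.08],"angular": [0,0,0]},
  {"xyz": [-0.188,0.04,0.091],"angular": [0,0,0]},
  {"xyz": [-0.188,0.04,0.091],"angular": [0,0,0]},
  {"xyz": [-0.188,0.04,0.091],"angular": [0,0,0]},
], hand=0.58)

```text
clock: 7.85
position: [0.5801, -0.2782, 0.2326]
ee_rot: [0.707, 0.707, 0.0, -0.0]
ft_force: [0.3, 0.0, 0.3]
grip_width: 0.581
grasp_force: 0.0
```

Run:
```python
from h import *
o=get_obs();c=snap('wrist');print(o['position'])
u,v=proj(c,[*o['position'][:2],.008]);print(disc(c,u,v))
```

```text
[ 0.5801169  -0.27820841  0.23260115]
(array([ 0.58006782, -0.28096833,  0.008     ]), ((313.8529968261719, 167.0039825439453), (33.29924392700195, 33.45022201538086), 167.0125274658203), np.float64(0.035687134606066644), 873.0)
```

Request:
carry_out([
  {"xyz": [-0.003,0,0.04],"angular": [0,0,0]},
  {"xyz": [-0.003,0,0.085],"angular": [0,0,0]},
  {"xyz": [-0.003,0,0.13],"angular": [0,0,0]},
  {"xyz": [-0.003,0,0.175],"angular": [0,0,0]},
  {"xyz": [-0.003,0,0.21],"angular": [0,0,0]},
  {"xyz": [-0.003,0,0.224],"angular": [0,0,0]},
  {"xyz": [-0.003,0,0.228],"angular": [0,0,0]},
  {"xyz": [-0.003,0,0.23],"angular": [0,0,0]},
  {"xyz": [-0.003,0,0.23],"angular": [0,0,0]},
])

```text
clock: 8.8
position: [0.5814, -0.2823, 0.0044]
ee_rot: [0.707, 0.707, 0.001, 0.001]
ft_force: [-0.1, -0.5, 0.3]
grip_width: 0.575
grasp_force: 0.0
```

Request:
carry_out([
  {"xyz": [0,0,0],"angular": [0,0,0]},
  {"xyz": [0,0,0],"angular": [0,0,0]},
  {"xyz": [0,0,0],"angular": [0,0,0]},
  {"xyz": [0,0,0],"angular": [0,0,0]},
  {"xyz": [0,0,0],"angular": [0,0,0]},
], hand=0.3)

```text
clock: 9.3
position: [0.5812, -0.2824, 0.0045]
ee_rot: [0.707, 0.707, 0.001, 0.001]
ft_force: [-1.6, 0.9, 6.7]
grip_width: 0.415
grasp_force: 29.2
```

Request:
carry_out([
  {"xyz": [0,0,-0.01],"angular": [0,0,0]},
  {"xyz": [0,0,-0.04],"angular": [0,0,0]},
  {"xyz": [0,0,-0.08],"angular": [0,0,0]},
  {"xyz": [0,0,-0.1],"angular": [0,0,0]},
  {"xyz": [0,0,-0.1],"angular": [0,0,0]},
])

```text
clock: 9.8
position: [0.5822, -0.2831, 0.1074]
ee_rot: [0.707, 0.707, 0.001, 0.003]
ft_force: [-0.0, 0.8, -0.0]
grip_width: 0.414
grasp_force: 30.0
```

Gripped (same width, 0.415, 30 N). Carrying to head 1 at TCP z 0.15, then checking the disc in hand.

Request:
carry_out([
  {"xyz": [0.01,0,-0.03],"angular": [0,0,0]},
  {"xyz": [0.04,-0.005,-0.05],"angular": [0,0,0]},
  {"xyz": [0.08,-0.015,-0.05],"angular": [0,0,0]},
  {"xyz": [0.12,-0.025,-0.05],"angular": [0,0,0]},
  {"xyz": [0.16,-0.035,-0.05],"angular": [0,0,0]},
  {"xyz": [0.185,-0.042,-0.05],"angular": [0,0,0]},
  {"xyz": [0.192,-0.043,-0.05],"angular": [0,0,0]},
  {"xyz": [0.192,-0.043,-0.04],"angular": [0,0,0]},
  {"xyz": [0.192,-0.043,-0.04],"angular": [0,0,0]},
  {"xyz": [0.192,-0.043,-0.04],"angular": [0,0,0]},
])

```text
clock: 10.8
position: [0.5367, -0.0916, 0.1416]
ee_rot: [0.708, 0.706, -0.001, -0.0]
ft_force: [0.3, -0.5, -0.7]
grip_width: 0.411
grasp_force: 30.1
```

Run:
```python
from h import *
o=get_obs();c=snap('side');s=snap('scene');print(o['position'],o['ee_rot'].round(4))
def cr(c):
    p=proj(c,o['position']-[0,0,.02]).astype(int);print(p); return cv2.resize(c['img'][p[1]-45:p[1]+35,p[0]-38:p[0]+38,::-1],None,fx=5,fy=5,interpolation=cv2.INTER_CUBIC)
cv2.imwrite('pics/sd2.png',np.hstack([cr(c),cr(s)]))
```

```text
[ 0.53670968 -0.09164385  0.14159674] [ 7.079e-01  7.063e-01 -6.000e-04 -3.000e-04]
[349 212]
[289 217]
```

View pics/sd2.png

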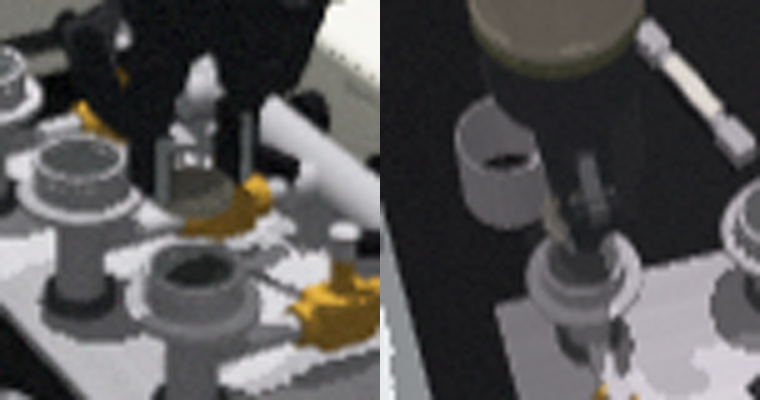

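The side crop shows the disc flat in the fingertips at (200,190), extending below the pads, over head 1. Lowering with a small x correction.

Request:
carry_out([
  {"xyz": [0,0.0025,0.012],"angular": [0,0,0]},
  {"xyz": [0,0.0025,0.025],"angular": [0,0,0]},
  {"xyz": [0,0.0025,0.033],"angular": [0,0,0]},
  {"xyz": [0,0.0025,0.035],"angular": [0,0,0]},
  {"xyz": [0,0.0025,0.035],"angular": [0,0,0]},
  {"xyz": [0,0.0025,0.035],"angular": [0,0,0]},
])

```text
clock: 11.5
position: [0.5397, -0.09, 0.1076]
ee_rot: [0.707, 0.707, 0.0, 0.0]
ft_force: [0.3, 0.8, -1.5]
grip_width: 0.411
grasp_force: 30.1
```

Run:
```python
from h import *
import time
for i in range(3):
    c=snap('wrist');o=get_obs();print(o['position'],R.from_quat(o['ee_rot']).as_rotvec().round(4))
```

```text
[ 0.53980693 -0.09003948  0.10774735] [2.221e+00 2.221e+00 8.000e-04]
[ 0.53986745 -0.09000285  0.10782339] [2.2208e+00 2.2210e+00 1.0000e-03]
[ 0.53983842 -0.08998603  0.10781308] [2.2209e+00 2.2210e+00 1.0000e-03]
```

Request:
carry_out([
  {"xyz": [-0.001,-0.0006,0],"angular": [0,0,0]},
  {"xyz": [-0.001,-0.0006,0.001],"angular": [0,0,0]},
  {"xyz": [-0.001,-0.0006,0.002],"angular": [0,0,0]},
  {"xyz": [-0.001,-0.0006,0.003],"angular": [0,0,0]},
  {"xyz": [-0.001,-0.0006,0.004],"angular": [0,0,0]},
  {"xyz": [-0.001,-0.0006,0.0048],"angular": [0,0,0]},
  {"xyz": [-0.001,-0.0006,0.0048],"angular": [0,0,0]},
])

```text
clock: 12.35
position: [0.5388, -0.091, 0.1023]
ee_rot: [0.707, 0.707, -0.0, -0.0]
ft_force: [-0.4, 0.1, 0.5]
grip_width: 0.413
grasp_force: 30.1
```

Request:
carry_out([
  {"xyz": [0,0.0003,0.001],"angular": [0,0,0]},
  {"xyz": [0,0.0003,0.002],"angular": [0,0,0]},
  {"xyz": [0,0.0003,0.0025],"angular": [0,0,0]},
  {"xyz": [0,0.0003,0.0025],"angular": [0,0,0]},
])

```text
clock: 12.75
position: [0.5392, -0.091, 0.0999]
ee_rot: [0.707, 0.707, -0.0, -0.0]
ft_force: [-0.1, 0.1, -0.5]
grip_width: 0.41
grasp_force: 30.1
```

Request:
carry_out([
  {"xyz": [0,0,0],"angular": [0,0,0]},
  {"xyz": [0,0,0],"angular": [0,0,0]},
  {"xyz": [0,0,0],"angular": [0,0,0]},
  {"xyz": [0,0,-0.01],"angular": [0,0,0]},
  {"xyz": [0,0,-0.04],"angular": [0,0,0]},
  {"xyz": [0,0,-0.08],"angular": [0,0,0]},
  {"xyz": [0,0,-0.12],"angular": [0,0,0]},
  {"xyz": [0,0,-0.16],"angular": [0,0,0]},
  {"xyz": [0,0,-0.2],"angular": [0,0,0]},
  {"xyz": [0,0,-0.223],"angular": [0,0,0]},
  {"xyz": [0,0,-0.223],"angular": [0,0,0]},
  {"xyz": [0,0,-0.223],"angular": [0,0,0]},
], hand=0.58)

```text
clock: 13.95
position: [0.5392, -0.091, 0.3236]
ee_rot: [0.707, 0.707, 0.0, 0.0]
ft_force: [-0.3, -0.4, -1.1]
grip_width: 0.583
grasp_force: 0.0
```

Run:
```python
from h import *
o=get_obs();c=snap('wrist','w3');s=snap('side');print(o['position'])
u,v=proj(c,[.539,-.09,.102]);print(u,v,disc(c,u,v,.102,24))
cv2.imwrite('pics/w3c.png',np.hstack([cv2.resize(c['img'][100:220,255:375,::-1],(390,390)),cv2.resize(s['img'][185:265,310:390,::-1],(390,390))]))
```

```text
[ 0.53920095 -0.09100067  0.32363566]
313.4649747385889 163.97076632232273 (array([ 0.53906887, -0.08994785,  0.102     ]), ((313.5299072265625, 163.9222869873047), (35.58354949951172, 35.859031677246094), 122.06269836425781), np.float64(0.037733837144175435), 1001.0)
```

View pics/w3c.png

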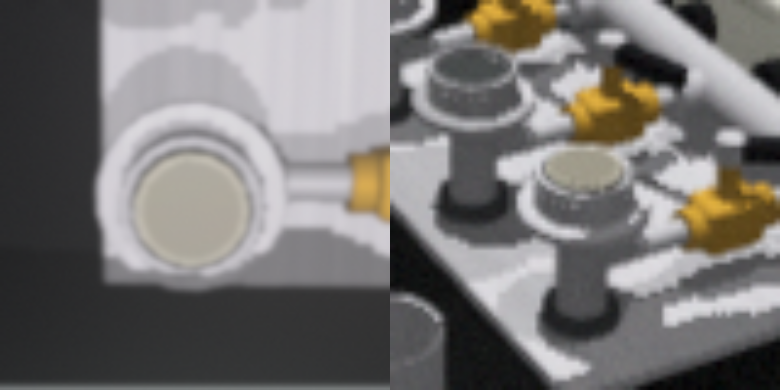

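Disc seated: the wrist crop shows it concentric in the spigot at (190,208), and the side crop shows it flat. Now disc A.

Request:
carry_out([
  {"xyz": [-0.03,-0.003,0.01],"angular": [0,0,0]},
  {"xyz": [-0.07,-0.007,0.02],"angular": [0,0,0]},
  {"xyz": [-0.11,-0.012,0.03],"angular": [0,0,0]},
  {"xyz": [-0.15,-0.016,0.045],"angular": [0,0,0]},
  {"xyz": [-0.19,-0.02,0.06],"angular": [0,0,0]},
  {"xyz": [-0.23,-0.025,0.07],"angular": [0,0,0]},
  {"xyz": [-0.27,-0.03,0.08],"angular": [0,0,0]},
  {"xyz": [-0.3,-0.034,0.09],"angular": [0,0,0]},
  {"xyz": [-0.31,-0.034,0.092],"angular": [0,0,0]},
  {"xyz": [-0.31,-0.034,0.092],"angular": [0,0,0]},
  {"xyz": [-0.31,-0.034,0.092],"angular": [0,0,0]},
  {"xyz": [-0.31,-0.034,0.092],"angular": [0,0,0]},
])

```text
clock: 15.25
position: [0.5063, -0.3991, 0.2314]
ee_rot: [0.706, 0.708, 0.001, 0.0]
ft_force: [-0.7, 0.4, 1.2]
grip_width: 0.581
grasp_force: 0.0
```

Run:
```python
from h import *
o=get_obs();c=snap('wrist','w4');o=get_obs();print(o['position'],o['ee_rot'].round(3))
u,v=proj(c,[.505,-.402,.008]);print(disc(c,u,v))
```

```text
[ 0.50619581 -0.3993657   0.23158477] [0.706 0.708 0.    0.   ]
(array([ 0.50497387, -0.40282143,  0.008     ]), ((312.4765319824219, 168.04331970214844), (33.3011589050293, 33.362613677978516), 115.69046783447266), np.float64(0.03560969175763037), 870.5)
```

Request:
carry_out([
  {"xyz": [-0.0045,-0.001,0.04],"angular": [0,0,0]},
  {"xyz": [-0.0045,-0.001,0.085],"angular": [0,0,0]},
  {"xyz": [-0.0045,-0.001,0.13],"angular": [0,0,0]},
  {"xyz": [-0.0045,-0.001,0.175],"angular": [0,0,0]},
  {"xyz": [-0.0045,-0.001,0.21],"angular": [0,0,0]},
  {"xyz": [-0.0045,-0.001,0.222],"angular": [0,0,0]},
  {"xyz": [-0.0045,-0.001,0.226],"angular": [0,0,0]},
  {"xyz": [-0.0045,-0.001,0.228],"angular": [0,0,0]},
  {"xyz": [-0.0045,-0.001,0.228],"angular": [0,0,0]},
])

```text
clock: 16.2
position: [0.5054, -0.4061, 0.005]
ee_rot: [0.707, 0.707, 0.0, 0.001]
ft_force: [-0.8, -0.3, -0.1]
grip_width: 0.575
grasp_force: 0.0
```

Request:
carry_out([
  {"xyz": [0,0,0],"angular": [0,0,0]},
  {"xyz": [0,0,0],"angular": [0,0,0]},
  {"xyz": [0,0,0],"angular": [0,0,0]},
  {"xyz": [0,0,0],"angular": [0,0,0]},
  {"xyz": [0,0,0],"angular": [0,0,0]},
], hand=0.3)

```text
clock: 16.7
position: [0.5052, -0.4061, 0.0052]
ee_rot: [0.707, 0.707, 0.0, 0.001]
ft_force: [-1.3, 1.1, 7.0]
grip_width: 0.412
grasp_force: 29.2
```

Request:
carry_out([
  {"xyz": [0,0,-0.01],"angular": [0,0,0]},
  {"xyz": [0,0,-0.04],"angular": [0,0,0]},
  {"xyz": [0,0,-0.08],"angular": [0,0,0]},
  {"xyz": [0,0,-0.12],"angular": [0,0,0]},
  {"xyz": [0,0,-0.15],"angular": [0,0,0]},
  {"xyz": [0,0,-0.15],"angular": [0,0,0]},
])

```text
clock: 17.3
position: [0.5063, -0.4073, 0.1597]
ee_rot: [0.707, 0.707, 0.001, 0.005]
ft_force: [0.2, -1.1, -1.1]
grip_width: 0.405
grasp_force: 30.0
```

Request:
carry_out([
  {"xyz": [0.02,0,-0.03],"angular": [0,0,0]},
  {"xyz": [0.05,0.003,-0.06],"angular": [0,0,0]},
  {"xyz": [0.09,0.006,-0.08],"angular": [0,0,0]},
  {"xyz": [0.13,0.01,-0.1],"angular": [0,0,0]},
  {"xyz": [0.17,0.013,-0.12],"angular": [0,0,0]},
  {"xyz": [0.21,0.016,-0.14],"angular": [0,0,0]},
  {"xyz": [0.25,0.02,-0.15],"angular": [0,0,0]},
  {"xyz": [0.29,0.024,-0.16],"angular": [0,0,0]},
  {"xyz": [0.33,0.028,-0.163],"angular": [0,0,0]},
  {"xyz": [0.37,0.031,-0.163],"angular": [0,0,0]},
  {"xyz": [0.41,0.034,-0.163],"angular": [0,0,0]},
  {"xyz": [0.43,0.034,-0.163],"angular": [0,0,0]},
])

```text
clock: 18.5
position: [0.5378, 0.0286, 0.3163]
ee_rot: [0.706, 0.709, 0.001, -0.0]
ft_force: [0.5, -0.3, 0.0]
grip_width: 0.41
grasp_force: 30.1
```

Request:
carry_out([
  {"xyz": [0,0,0],"angular": [0,0,0]},
  {"xyz": [0,0,0],"angular": [0,0,0]},
  {"xyz": [0,0,0],"angular": [0,0,0]},
])

```text
clock: 18.8
position: [0.5382, 0.023, 0.3161]
ee_rot: [0.708, 0.706, -0.0, 0.0]
ft_force: [0.4, -0.3, -0.8]
grip_width: 0.411
grasp_force: 30.1
```

Run:
```python
from h import *
c=snap('wrist','w5');o=get_obs();print(o['position'],o['ee_rot'].round(4),o['grip_width'])
u,v=proj(c,[.5405,.0256,.1])
for t in (12,20,30): print(head(c,u,v,t))
u,v=proj(c,[.541,.14,.1]);print(u,v)
if v>5: print(head(c,u,v,20))
```

```text
[0.53821751 0.0230147  0.31614991] [ 7.079e-01  7.063e-01 -0.000e+00  2.000e-04] 0.40779835790813657
(array([ 0.5675, -0.003 ,  0.1   ]), (np.float64(341.4), np.float64(189.8)), np.float64(111.7), array([ 81.  , 128.25]))
(array([ 0.5715, -0.0011,  0.1   ]), (np.float64(345.2), np.float64(188.0)), np.float64(116.1), array([ 84.5 , 133.25]))
(array([0.6228, 0.0336, 0.1   ]), (np.float64(395.5), np.float64(155.6)), np.float64(266.0), array([181. , 331.5]))
316.61063234035896 44.789251726705004
(array([0.5421, 0.1406, 0.1   ]), (np.float64(317.8), np.float64(44.1)), np.float64(41.0), array([40.75, 45.5 ]))
```

Run:
```python
from h import *
c=dict(np.load('/tmp/wrist.npz'))
u,v=proj(c,[.5405,.0251,.1]);print(u,v)
for t in (4,6,8,10):
  for dx in (-8,0,8): print(t,dx,head(c,u+dx,v,t))
g=cv2.cvtColor(c['img'],cv2.COLOR_RGB2GRAY);print(g[int(v),int(u)-34:int(u)+35:2]);print(g[int(v)-34:int(v)+35:2,int(u)])
```

```text
316.11095023550513 163.86999775344714
4 -8 (array([0.5405, 0.0245, 0.1   ]), (np.float64(316.1), np.float64(164.5)), np.float64(35.5), array([33.5, 34.5]))
4 0 (array([0.5403, 0.0253, 0.1   ]), (np.float64(315.9), np.float64(163.6)), np.float64(35.6), array([33.5, 34.5]))
4 8 (array([0.5403, 0.0253, 0.1   ]), (np.float64(315.9), np.float64(163.6)), np.float64(35.6), array([33.5, 34.5]))
6 -8 (array([0.5406, 0.0247, 0.1   ]), (np.float64(316.2), np.float64(164.3)), np.float64(36.3), array([34. , 35.5]))
6 0 (array([0.5406, 0.0248, 0.1   ]), (np.float64(316.2), np.float64(164.2)), np.float64(36.7), array([34.5 , 35.75]))
6 8 (array([0.5406, 0.0248, 0.1   ]), (np.float64(316.2), np.float64(164.2)), np.float64(36.7), array([34.5 , 35.75]))
8 -8 (array([0.5406, 0.0247, 0.1   ]), (np.float64(316.2), np.float64(164.3)), np.float64(36.8), array([34.5, 36. ]))
8 0 (array([ 0.577 , -0.0133,  0.1   ]), (np.float64(350.0), np.float64(198.9)), np.float64(94.6), array([ 53.75, 122.25]))
8 8 (array([ 0.577 , -0.0133,  0.1   ]), (np.float64(350.0), np.float64(198.9)), np.float64(94.6), array([ 53.75, 122.25]))
10 -8 (array([ 0.5648, -0.0008,  0.1   ]), (np.float64(339.0), np.float64(187.7)), np.float64(108.7), array([ 78.75, 125.25]))
10 0 (array([ 0.5767, -0.0133,  0.1   ]), (np.float64(349.7), np.float64(199.0)), np.float64(95.2), array([ 54.5, 122.5]))
10 8 (array([ 0.5767, -0.0133,  0.1   ]), (np.float64(349.7), np.float64(199.0)), np.float64(95.2), array([ 54.5, 122.5]))
[ 47  49 113 197 209 207 199 184 134 122 122 121 121 122 122 122 123 123
 123 123 123 123 124 124 124 124 132 175 194 206 210 209 198 198 199]
[178 184 217 210 183 148 139 194 148 125 125 125 124 124 124 123 123 123
 123 123 122 121 121 120 120 119 118 151 149 129 128 123 124 125 124]
```

Request:
carry_out([
  {"xyz": [-0.001,0.0025,0.04],"angular": [0,0,0]},
  {"xyz": [-0.001,0.0025,0.085],"angular": [0,0,0]},
  {"xyz": [-0.001,0.0025,0.13],"angular": [0,0,0]},
  {"xyz": [-0.001,0.0025,0.17],"angular": [0,0,0]},
  {"xyz": [-0.001,0.0025,0.195],"angular": [0,0,0]},
  {"xyz": [-0.001,0.0025,0.204],"angular": [0,0,0]},
  {"xyz": [-0.001,0.0025,0.207],"angular": [0,0,0]},
  {"xyz": [-0.001,0.0025,0.207],"angular": [0,0,0]},
  {"xyz": [-0.001,0.0025,0.207],"angular": [0,0,0]},
])

```text
clock: 19.75
position: [0.5417, 0.0234, 0.1106]
ee_rot: [0.707, 0.707, 0.001, 0.001]
ft_force: [0.8, 1.0, 0.3]
grip_width: 0.409
grasp_force: 30.1
```

Target (0.5408, 0.0219): correcting by tool x -1.5 mm and tool y -0.9 mm.

Request:
carry_out([
  {"xyz": [-0.0015,-0.0009,0],"angular": [0,0,0]},
  {"xyz": [-0.0015,-0.0009,0.001],"angular": [0,0,0]},
  {"xyz": [-0.0015,-0.0009,0.002],"angular": [0,0,0]},
  {"xyz": [-0.0015,-0.0009,0.002],"angular": [0,0,0]},
])

```text
clock: 20.15
position: [0.5398, 0.022, 0.107]
ee_rot: [0.707, 0.707, 0.0, 0.0]
ft_force: [0.4, 0.1, -0.7]
grip_width: 0.408
grasp_force: 30.1
```

Request:
carry_out([
  {"xyz": [0,0.001,0],"angular": [0,0,0]},
  {"xyz": [0,0.001,0.001],"angular": [0,0,0]},
  {"xyz": [0,0.001,0.002],"angular": [0,0,0]},
  {"xyz": [0,0.001,0.003],"angular": [0,0,0]},
  {"xyz": [0,0.001,0.004],"angular": [0,0,0]},
  {"xyz": [0,0.001,0.005],"angular": [0,0,0]},
  {"xyz": [0,0.001,0.005],"angular": [0,0,0]},
])

```text
clock: 20.85
position: [0.5407, 0.022, 0.1018]
ee_rot: [0.707, 0.707, -0.0, -0.0]
ft_force: [0.2, -0.0, -1.2]
grip_width: 0.409
grasp_force: 30.1
```

Request:
carry_out([
  {"xyz": [0,0,0.0013],"angular": [0,0,0]},
  {"xyz": [0,0,0.0013],"angular": [0,0,0]},
])

```text
clock: 21.05
position: [0.5408, 0.022, 0.1006]
ee_rot: [0.707, 0.707, -0.0, -0.0]
ft_force: [-0.4, -0.5, 0.0]
grip_width: 0.408
grasp_force: 30.1
```

Request:
carry_out([
  {"xyz": [0,0,0],"angular": [0,0,0]},
  {"xyz": [0,0,0],"angular": [0,0,0]},
  {"xyz": [0,0,0],"angular": [0,0,0]},
  {"xyz": [0,0,-0.01],"angular": [0,0,0]},
  {"xyz": [0,0,-0.04],"angular": [0,0,0]},
  {"xyz": [0,0,-0.08],"angular": [0,0,0]},
  {"xyz": [0,0,-0.12],"angular": [0,0,0]},
  {"xyz": [0,0,-0.16],"angular": [0,0,0]},
  {"xyz": [0,0,-0.2],"angular": [0,0,0]},
  {"xyz": [0,0,-0.223],"angular": [0,0,0]},
  {"xyz": [0,0,-0.223],"angular": [0,0,0]},
  {"xyz": [0,0,-0.223],"angular": [0,0,0]},
], hand=0.58)

```text
clock: 22.25
position: [0.5408, 0.022, 0.3244]
ee_rot: [0.707, 0.707, 0.0, 0.0]
ft_force: [-0.0, 0.0, -1.0]
grip_width: 0.576
grasp_force: 0.0
```

Run:
```python
from h import *
c=snap('wrist','w6');o=get_obs();s=snap('side','side6');print(o['position'])
u,v=proj(c,[.5406,.0249,.102]);print(u,v,disc(c,u,v,.102,24))
cv2.imwrite('pics/m6.png',np.hstack([cv2.resize(c['img'][20:300,80:480,::-1],(600,420)),cv2.resize(s['img'][170:240,300:333,::-1],(198,420))]))
```

```text
[0.54049316 0.02197902 0.32335624]
313.4661247291353 162.13530646002255 (array([0.54062687, 0.02509621, 0.102     ]), ((313.49139404296875, 161.95277404785156), (35.74588394165039, 35.80268096923828), 153.13755798339844), np.float64(0.03791724235924985), 1004.0)
```

View pics/m6.png

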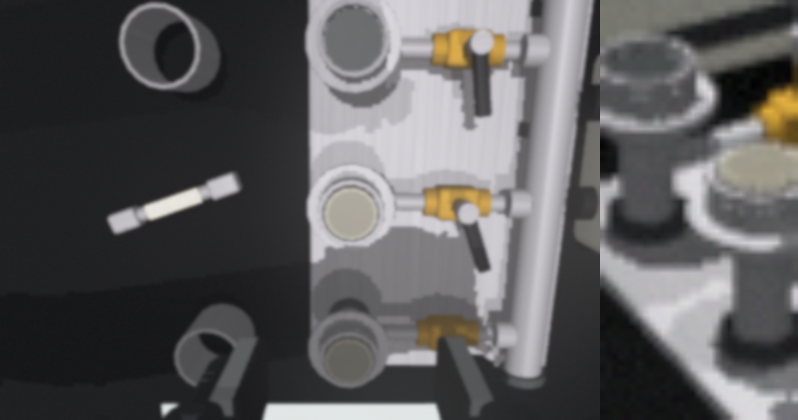

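Both discs lie flat in heads 1 and 2 (disc 2 measured at (0.5406,0.0251)). Lever 2 tip shows at crop (487,270), lever 3 at (482,115). Next, over funnel 1.

Request:
carry_out([
  {"xyz": [-0.03,-0.03,0],"angular": [0,0,0]},
  {"xyz": [-0.06,-0.06,0.01],"angular": [0,0,0]},
  {"xyz": [-0.09,-0.09,0.02],"angular": [0,0,0]},
  {"xyz": [-0.12,-0.115,0.03],"angular": [0,0,0]},
  {"xyz": [-0.129,-0.123,0.04],"angular": [0,0,0]},
  {"xyz": [-0.129,-0.123,0.04],"angular": [0,0,0]},
  {"xyz": [-0.129,-0.123,0.04],"angular": [0,0,0]},
  {"xyz": [-0.129,-0.123,0.04],"angular": [0,0,0]},
], hand=1)

```text
clock: 23.15
position: [0.4188, -0.1057, 0.2839]
ee_rot: [0.706, 0.708, 0.0, 0.0]
ft_force: [-1.2, -0.3, 0.3]
grip_width: 1.002
grasp_force: 0.0
```

Run:
```python
from h import *
c6=dict(np.load('/tmp/wrist.npz'))
for n,p,h in (('v3',(401.3,96.7),(.5421,.1401)),('v2',(404.7,200),(.5406,.0249))):
    q=ray(c6,*p,.09); a=np.array(h)+[.085,-.0012]; d=q[:2]-a; print(n,q,a,np.linalg.norm(d),np.arctan2(d[0],-d[1]))
c=snap('wrist','w7');o=get_obs();print(o['position'])
u,v=proj(c,[.418,-.107,.06]).astype(int);print(u,v)
g=cv2.cvtColor(c['img'],cv2.COLOR_RGB2GRAY);print(g[v,u-50:u+50:2]);print(g[v-50:v+50:2,u])
cv2.imwrite('pics/f1.png',cv2.resize(c['img'][v-60:v+60,u-60:u+60,::-1],None,fx=4,fy=4))
```

```text
v3 [0.63198466 0.0915291  0.09      ] [0.6271 0.1389] 0.04762207940495861 0.10275194467718773
v2 [ 0.64383247 -0.02087853  0.09      ] [0.6256 0.0237] 0.04816293799556839 0.38823789794853125
[ 0.41874109 -0.10578763  0.28391424]
313 165
[ 37  36  37  37  37  37  38  38  36  38  38  52 151 167  98  73  44  28
  35  39  38  40  39  39  39  39  40  39  40  40  39  38  38  38  39  62
  90 134 177  90  42  42  43  41  43  44  44  44  44  44]
[ 37  38  37  37  38  36  35  35  35  38  66  91  94 131 186 104  40  39
  38  40  39  39  37  39  40  39  39  40  38  38  37  36  63  83  84  84
  85  85  95 112  63  38  39  39  41  41  42  42  42  43]
```

View pics/f1.png

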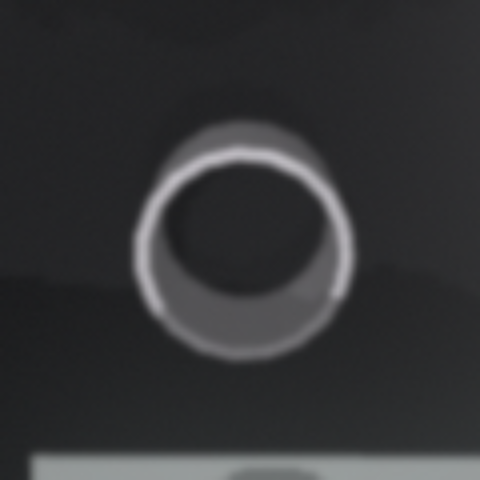

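The funnel rim is a clean ring centred at crop (244,254), i.e. pixel (313.5,168).

```bash
cat >> h.py <<'E'
def rim(c,u,v,z=.06,th=100):
    g=cv2.cvtColor(c['img'],cv2.COLOR_RGB2GRAY); y,x=np.nonzero(g>th); k=np.hypot(x-u,y-v); k=(k<34)&(k>18)
    e=cv2.fitEllipse(np.stack([x[k],y[k]],1).astype(np.float32)); p=ray(c,*e[0],z)
    return p.round(4),e,2*np.linalg.norm(ray(c,e[0][0]+e[1][0]/2,e[0][1],z)-p)
E
python3 - <<'E'
from h import *
c=dict(np.load('/tmp/wrist.npz'));print(ray(c,313.5,168,.06),rim(c,313.5,168),get_obs()['position'])
E
```

```text
[ 0.41836175 -0.10947675  0.06      ] (array([ 0.4184, -0.1089,  0.06  ]), ((313.5027770996094, 167.4920196533203), (50.50883102416992, 50.70990753173828), 108.30427551269531), np.float64(0.05404715989624288)) [ 0.41874109 -0.10578763  0.28391424]
```

Request:
carry_out([
  {"xyz": [-0.0036,0,0.04],"angular": [0,0,0]},
  {"xyz": [-0.0036,0,0.085],"angular": [0,0,0]},
  {"xyz": [-0.0036,0,0.13],"angular": [0,0,0]},
  {"xyz": [-0.0036,0,0.175],"angular": [0,0,0]},
  {"xyz": [-0.0036,0,0.215],"angular": [0,0,0]},
  {"xyz": [-0.0036,0,0.24],"angular": [0,0,0]},
  {"xyz": [-0.0036,0,0.248],"angular": [0,0,0]},
  {"xyz": [-0.0036,0,0.248],"angular": [0,0,0]},
  {"xyz": [-0.0036,0,0.248],"angular": [0,0,0]},
])

```text
clock: 24.1
position: [0.4191, -0.1104, 0.037]
ee_rot: [0.707, 0.707, 0.001, 0.001]
ft_force: [1.0, -0.0, 0.7]
grip_width: 0.996
grasp_force: 0.0
```

Request:
carry_out([
  {"xyz": [0,0,0],"angular": [0,0,0]},
  {"xyz": [0,0,0],"angular": [0,0,0]},
  {"xyz": [0,0,0],"angular": [0,0,0]},
  {"xyz": [0,0,0],"angular": [0,0,0]},
  {"xyz": [0,0,0],"angular": [0,0,0]},
], hand=0.3, grip_force=40)

```text
clock: 24.6
position: [0.4186, -0.1107, 0.0371]
ee_rot: [0.707, 0.707, 0.001, 0.001]
ft_force: [-3.8, 0.7, 9.5]
grip_width: 0.654
grasp_force: 41.1
```

Request:
carry_out([
  {"xyz": [0,0,-0.02],"angular": [0,0,0]},
  {"xyz": [0,0,-0.06],"angular": [0,0,0]},
  {"xyz": [0,0,-0.1],"angular": [0,0,0]},
  {"xyz": [0,0,-0.14],"angular": [0,0,0]},
  {"xyz": [0,0,-0.15],"angular": [0,0,0]},
  {"xyz": [0,0,-0.15],"angular": [0,0,0]},
  {"xyz": [0,0,-0.15],"angular": [0,0,0]},
])

```text
clock: 25.3
position: [0.4171, -0.1105, 0.1846]
ee_rot: [0.707, 0.707, -0.0, -0.001]
ft_force: [-0.6, 0.7, -2.8]
grip_width: 0.65
grasp_force: 45.0
```

Request:
carry_out([
  {"xyz": [0.004,0.02,0],"angular": [0,0,0]},
  {"xyz": [0.01,0.05,0],"angular": [0,0,0]},
  {"xyz": [0.015,0.085,0],"angular": [0,0,0]},
  {"xyz": [0.019,0.11,0],"angular": [0,0,0]},
  {"xyz": [0.019,0.122,0],"angular": [0,0,0]},
  {"xyz": [0.019,0.122,0.015],"angular": [0,0,0]},
  {"xyz": [0.019,0.122,0.03],"angular": [0,0,0]},
  {"xyz": [0.019,0.122,0.035],"angular": [0,0,0]},
  {"xyz": [0.019,0.122,0.035],"angular": [0,0,0]},
  {"xyz": [0.019,0.122,0.035],"angular": [0,0,0]},
])

```text
clock: 26.3
position: [0.5397, -0.0918, 0.151]
ee_rot: [0.707, 0.707, 0.0, 0.0]
ft_force: [-0.5, -1.1, -2.2]
grip_width: 0.646
grasp_force: 44.8
```

Request:
carry_out([
  {"xyz": [0.0005,-0.0005,0.004],"angular": [0,0,0]},
  {"xyz": [0.0005,-0.0005,0.008],"angular": [0,0,0]},
  {"xyz": [0.0005,-0.0005,0.011],"angular": [0,0,0]},
  {"xyz": [0.0005,-0.0005,0.014],"angular": [0,0,0]},
  {"xyz": [0.0005,-0.0005,0.017],"angular": [0,0,0]},
  {"xyz": [0.0005,-0.0005,0.019],"angular": [0,0,0]},
  {"xyz": [0.0005,-0.0005,0.019],"angular": [0,0,0]},
])

```text
clock: 27.0
position: [0.5392, -0.0911, 0.1314]
ee_rot: [0.707, 0.707, -0.0, -0.0]
ft_force: [-0.3, -0.4, -1.1]
grip_width: 0.649
grasp_force: 44.8
```

Funnel is over the spigot with no contact (bottom at about 0.094). Lowering to the flange.

Request:
carry_out([
  {"xyz": [0,0,0.003],"angular": [0,0,0]},
  {"xyz": [0,0,0.006],"angular": [0,0,0]},
  {"xyz": [0,0,0.009],"angular": [0,0,0]},
  {"xyz": [0,0,0.011],"angular": [0,0,0]},
  {"xyz": [0,0,0.012],"angular": [0,0,0]},
  {"xyz": [0,0,0.012],"angular": [0,0,0]},
])

```text
clock: 27.6
position: [0.5392, -0.091, 0.1196]
ee_rot: [0.707, 0.707, -0.0, -0.0]
ft_force: [-0.5, -0.4, -1.7]
grip_width: 0.657
grasp_force: 44.8
```

Request:
carry_out([
  {"xyz": [0,0,0.001],"angular": [0,0,0]},
  {"xyz": [0,0,0.0015],"angular": [0,0,0]},
  {"xyz": [0,0,0.0015],"angular": [0,0,0]},
])

```text
clock: 27.9
position: [0.5394, -0.0911, 0.1183]
ee_rot: [0.707, 0.707, 0.0, 0.0]
ft_force: [-0.7, -0.9, -2.4]
grip_width: 0.654
grasp_force: 44.9
```

Request:
carry_out([
  {"xyz": [0,0,0],"angular": [0,0,0]},
  {"xyz": [0,0,0],"angular": [0,0,0]},
  {"xyz": [0,0,0],"angular": [0,0,0]},
  {"xyz": [0,0,-0.01],"angular": [0,0,0]},
  {"xyz": [0,0,-0.04],"angular": [0,0,0]},
  {"xyz": [0,0,-0.08],"angular": [0,0,0]},
  {"xyz": [0,0,-0.12],"angular": [0,0,0]},
  {"xyz": [0,0,-0.16],"angular": [0,0,0]},
  {"xyz": [0,0,-0.2],"angular": [0,0,0]},
  {"xyz": [0,0,-0.24],"angular": [0,0,0]},
  {"xyz": [0,0,-0.245],"angular": [0,0,0]},
  {"xyz": [0,0,-0.245],"angular": [0,0,0]},
], hand=1)

```text
clock: 29.1
position: [0.5397, -0.0911, 0.365]
ee_rot: [0.707, 0.707, 0.001, 0.001]
ft_force: [0.4, 0.1, -1.3]
grip_width: 1.001
grasp_force: 0.0
```

Run:
```python
from h import *
c=snap('wrist','w8');s=snap('side','side8');o=get_obs();print(o['position'])
u,v=proj(c,[.539,-.09,.141]);print(u,v,rim(c,u,v,.141,130),rim(c,u,v,.141,100))
```

```text
[ 0.53894361 -0.09104148  0.36236367]
312.6067398405507 163.35590041312133 (array([ 0.5406, -0.0878,  0.141 ]), ((314.0876770019531, 161.2818603515625), (52.4841194152832, 55.64282989501953), 114.68841552734375), np.float64(0.05591244012835136)) (array([ 0.5407, -0.0879,  0.141 ]), ((314.19964599609375, 161.41043090820312), (53.01884078979492, 55.01558303833008), 123.29293060302734), np.float64(0.05648841177390637))
```

Request:
carry_out([
  {"xyz": [0.03,-0.02,0.01],"angular": [0,0,0]},
  {"xyz": [0.065,-0.04,0.02],"angular": [0,0,0]},
  {"xyz": [0.1,-0.06,0.03],"angular": [0,0,0]},
  {"xyz": [0.135,-0.08,0.045],"angular": [0,0,0]},
  {"xyz": [0.17,-0.1,0.06],"angular": [0,0,0]},
  {"xyz": [0.205,-0.12,0.07],"angular": [0,0,0]},
  {"xyz": [0.23,-0.135,0.079],"angular": [0,0,0]},
  {"xyz": [0.23,-0.135,0.079],"angular": [0,0,0]},
  {"xyz": [0.23,-0.135,0.079],"angular": [0,0,0]},
  {"xyz": [0.23,-0.135,0.079],"angular": [0,0,0]},
  {"xyz": [0.23,-0.135,0.079],"angular": [0,0,0]},
])

```text
clock: 30.3
position: [0.4047, 0.138, 0.2841]
ee_rot: [0.708, 0.706, -0.0, -0.0]
ft_force: [-0.3, -0.3, -0.3]
grip_width: 0.997
grasp_force: 0.0
```

Run:
```python
from h import *
c=snap('wrist','w9');o=get_obs();print(o['position'],o['ee_rot'].round(4))
u,v=proj(c,[.404,.141,.06])
for i in range(3):
    r=rim(c,u,v); u,v=r[1][0]; print(r)
```

```text
[0.40472633 0.13813016 0.28414904] [ 7.077e-01  7.065e-01 -0.000e+00 -1.000e-04]
(array([0.4026, 0.1421, 0.06  ]), ((311.912353515625, 160.6328125), (50.188026428222656, 50.608978271484375), 27.126102447509766), np.float64(0.05342461479674462))
(array([0.4024, 0.1423, 0.06  ]), ((311.8018798828125, 160.47207641601562), (49.8170280456543, 50.64470672607422), 43.78645706176758), np.float64(0.05302262957325407))
(array([0.4024, 0.1423, 0.06  ]), ((311.7964782714844, 160.4580841064453), (49.788387298583984, 50.65439224243164), 45.158294677734375), np.float64(0.052991532540003466))
```

Request:
carry_out([
  {"xyz": [0.003,-0.002,0.04],"angular": [0,0,0]},
  {"xyz": [0.003,-0.002,0.085],"angular": [0,0,0]},
  {"xyz": [0.003,-0.002,0.13],"angular": [0,0,0]},
  {"xyz": [0.003,-0.002,0.175],"angular": [0,0,0]},
  {"xyz": [0.003,-0.002,0.215],"angular": [0,0,0]},
  {"xyz": [0.003,-0.002,0.24],"angular": [0,0,0]},
  {"xyz": [0.003,-0.002,0.248],"angular": [0,0,0]},
  {"xyz": [0.003,-0.002,0.248],"angular": [0,0,0]},
  {"xyz": [0.003,-0.002,0.248],"angular": [0,0,0]},
])

```text
clock: 31.25
position: [0.4034, 0.1421, 0.0375]
ee_rot: [0.707, 0.707, 0.001, 0.0]
ft_force: [0.5, -0.4, 0.8]
grip_width: 1.002
grasp_force: 0.0
```

Request:
carry_out([
  {"xyz": [0,0,0],"angular": [0,0,0]},
  {"xyz": [0,0,0],"angular": [0,0,0]},
  {"xyz": [0,0,0],"angular": [0,0,0]},
  {"xyz": [0,0,0],"angular": [0,0,0]},
  {"xyz": [0,0,0],"angular": [0,0,0]},
], hand=0.3)

```text
clock: 31.75
position: [0.4031, 0.1422, 0.0378]
ee_rot: [0.707, 0.707, 0.001, 0.0]
ft_force: [-5.0, -1.9, 13.5]
grip_width: 0.678
grasp_force: 39.8
```

Request:
carry_out([
  {"xyz": [0,0,-0.02],"angular": [0,0,0]},
  {"xyz": [0,0,-0.06],"angular": [0,0,0]},
  {"xyz": [0,0,-0.1],"angular": [0,0,0]},
  {"xyz": [0,0,-0.14],"angular": [0,0,0]},
  {"xyz": [0,0,-0.15],"angular": [0,0,0]},
  {"xyz": [0,0,-0.15],"angular": [0,0,0]},
  {"xyz": [0,0,-0.15],"angular": [0,0,0]},
])

```text
clock: 32.45
position: [0.4017, 0.1416, 0.1851]
ee_rot: [0.707, 0.707, -0.001, -0.0]
ft_force: [-0.1, -0.5, -2.5]
grip_width: 0.668
grasp_force: 43.9
```

Request:
carry_out([
  {"xyz": [-0.02,0.025,0],"angular": [0,0,0]},
  {"xyz": [-0.045,0.055,0],"angular": [0,0,0]},
  {"xyz": [-0.07,0.085,0],"angular": [0,0,0]},
  {"xyz": [-0.095,0.115,0],"angular": [0,0,0]},
  {"xyz": [-0.112,0.135,0],"angular": [0,0,0]},
  {"xyz": [-0.1165,0.139,0.005],"angular": [0,0,0]},
  {"xyz": [-0.1165,0.139,0.02],"angular": [0,0,0]},
  {"xyz": [-0.1165,0.139,0.034],"angular": [0,0,0]},
  {"xyz": [-0.1165,0.139,0.034],"angular": [0,0,0]},
  {"xyz": [-0.1165,0.139,0.034],"angular": [0,0,0]},
])

```text
clock: 33.45
position: [0.5406, 0.0259, 0.1516]
ee_rot: [0.707, 0.707, -0.001, -0.001]
ft_force: [0.6, 0.3, -2.4]
grip_width: 0.672
grasp_force: 43.9
```

Request:
carry_out([
  {"xyz": [-0.0007,0.0003,0.004],"angular": [0,0,0]},
  {"xyz": [-0.0007,0.0003,0.008],"angular": [0,0,0]},
  {"xyz": [-0.0007,0.0003,0.011],"angular": [0,0,0]},
  {"xyz": [-0.0007,0.0003,0.014],"angular": [0,0,0]},
  {"xyz": [-0.0007,0.0003,0.017],"angular": [0,0,0]},
  {"xyz": [-0.0007,0.0003,0.019],"angular": [0,0,0]},
  {"xyz": [-0.0007,0.0003,0.019],"angular": [0,0,0]},
])

```text
clock: 34.15
position: [0.5416, 0.0252, 0.1332]
ee_rot: [0.707, 0.707, 0.0, -0.0]
ft_force: [0.4, 1.6, -0.9]
grip_width: 0.672
grasp_force: 44.2
```

Bottom at about 0.0955, already around the spigot. Nudging x by -0.7 mm and continuing down.

Request:
carry_out([
  {"xyz": [0,-0.0007,0.003],"angular": [0,0,0]},
  {"xyz": [0,-0.0007,0.006],"angular": [0,0,0]},
  {"xyz": [0,-0.0007,0.009],"angular": [0,0,0]},
  {"xyz": [0,-0.0007,0.011],"angular": [0,0,0]},
  {"xyz": [0,-0.0007,0.013],"angular": [0,0,0]},
  {"xyz": [0,-0.0007,0.0135],"angular": [0,0,0]},
  {"xyz": [0,-0.0007,0.0135],"angular": [0,0,0]},
])

```text
clock: 34.85
position: [0.5409, 0.025, 0.1197]
ee_rot: [0.707, 0.707, 0.0, -0.0]
ft_force: [-0.0, 3.2, -1.1]
grip_width: 0.666
grasp_force: 44.2
```

Request:
carry_out([
  {"xyz": [0.0004,0,0.0005],"angular": [0,0,0]},
  {"xyz": [0.0004,0,0.0012],"angular": [0,0,0]},
  {"xyz": [0.0004,0,0.0012],"angular": [0,0,0]},
])

```text
clock: 35.15
position: [0.541, 0.0258, 0.1191]
ee_rot: [0.707, 0.707, 0.0, -0.0]
ft_force: [-3.9, 4.7, 5.6]
grip_width: 0.67
grasp_force: 44.8
```

Request:
carry_out([
  {"xyz": [0,0,0],"angular": [0,0,0]},
  {"xyz": [0,0,0],"angular": [0,0,0]},
  {"xyz": [0,0,0],"angular": [0,0,0]},
  {"xyz": [0,0,-0.01],"angular": [0,0,0]},
  {"xyz": [0,0,-0.04],"angular": [0,0,0]},
  {"xyz": [0,0,-0.08],"angular": [0,0,0]},
  {"xyz": [0,0,-0.12],"angular": [0,0,0]},
  {"xyz": [0,0,-0.16],"angular": [0,0,0]},
  {"xyz": [0,0,-0.2],"angular": [0,0,0]},
  {"xyz": [0,0,-0.2],"angular": [0,0,0]},
], hand=1)

```text
clock: 36.15
position: [0.5427, 0.0252, 0.3253]
ee_rot: [0.707, 0.707, 0.004, 0.003]
ft_force: [-1.0, 0.7, -0.5]
grip_width: 1.0
grasp_force: 0.0
```

Run:
```python
from h import *
c=snap('wrist','w10');sd=snap('side','side10');s=snap('scene','scene10');o=get_obs();print(o['position'])
for z in (.04,.05,.06,.07,.08,.09): print(z,ray(s,351.7,264,z).round(3),ray(sd,360.6,190.6,z).round(3))
f=np.pi/2
for th in (.39,.6,.85,1.1,1.3,1.45,f):
    C,S=np.cos(th),np.sin(th); d=np.array([S,-C]);t=np.array([C,S]); print(round(th,2),((35*d-(5+14.5*C+11*S)*t)).round(1))
a=cv2.resize(c['img'][40:300,180:480,::-1],(400,347)); b=cv2.resize(sd['img'][130:260,270:420,::-1],(400,347))
cv2.imwrite('pics/m10.png',np.hstack([a,b]))
```

```text
[0.54075619 0.02498037 0.31846904]
0.04 [0.683 0.045 0.04 ] [0.699 0.108 0.04 ]
0.05 [0.688 0.043 0.05 ] [0.689 0.093 0.05 ]
0.06 [0.692 0.041 0.06 ] [0.679 0.078 0.06 ]
0.07 [0.697 0.039 0.07 ] [0.669 0.063 0.07 ]
0.08 [0.702 0.037 0.08 ] [0.659 0.048 0.08 ]
0.09 [0.706 0.035 0.09 ] [0.649 0.033 0.09 ]
0.39 [ -7.6 -41. ]
0.6 [  0.6 -42. ]
0.85 [ 11.2 -40.3]
1.1 [ 21.5 -34.9]
1.3 [ 28.5 -28.1]
1.45 [ 32.6 -21.8]
1.57 [ 35. -16.]
```

View pics/m10.png

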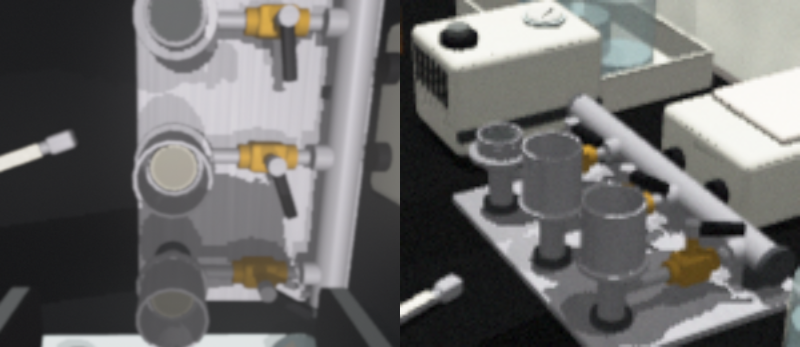

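Both funnels stand upright on their flanges, and the rims are concentric in the crop. Header top is at about 0.065, below the lever. Now valve 2 with shut fingers, from its clockwise side.

Request:
carry_out([
  {"xyz": [-0.02,0.035,0.03],"angular": [0,0,0]},
  {"xyz": [-0.044,0.072,0.06],"angular": [0,0,0]},
  {"xyz": [-0.044,0.072,0.1],"angular": [0,0,0]},
  {"xyz": [-0.044,0.072,0.14],"angular": [0,0,0]},
  {"xyz": [-0.044,0.072,0.18],"angular": [0,0,0]},
  {"xyz": [-0.044,0.072,0.19],"angular": [0,0,0]},
  {"xyz": [-0.044,0.072,0.19],"angular": [0,0,0]},
], hand=0)

```text
clock: 37.0
position: [0.6116, -0.019, 0.1268]
ee_rot: [0.707, 0.707, -0.001, -0.001]
ft_force: [-1.1, -0.2, -0.0]
grip_width: -0.004
grasp_force: 0.0
```

Request:
carry_out([
  {"xyz": [0,0,0.02],"angular": [0,0,0]},
  {"xyz": [0,0,0.035],"angular": [0,0,0]},
  {"xyz": [0,0,0.048],"angular": [0,0,0]},
  {"xyz": [0,0,0.048],"angular": [0,0,0]},
])

```text
clock: 37.4
position: [0.6121, -0.0189, 0.0793]
ee_rot: [0.707, 0.707, -0.001, -0.001]
ft_force: [0.6, 0.4, -0.8]
grip_width: 0.003
grasp_force: 0.0
```

Request:
carry_out([
  {"xyz": [0.0015,0.006,0],"angular": [0,0,0]},
  {"xyz": [0.0005,0.014,0],"angular": [0,0,0]},
  {"xyz": [0.0015,0.02,0],"angular": [0,0,0]},
  {"xyz": [0.003,0.025,0],"angular": [0,0,0]},
  {"xyz": [0.0055,0.03,0],"angular": [0,0,0]},
  {"xyz": [0.008,0.035,0],"angular": [0,0,0]},
  {"xyz": [0.011,0.039,0],"angular": [0,0,0]},
  {"xyz": [0.0145,0.042,0],"angular": [0,0,0]},
  {"xyz": [0.018,0.0445,0],"angular": [0,0,0]},
  {"xyz": [0.021,0.046,0],"angular": [0,0,0]},
  {"xyz": [0.021,0.046,0],"angular": [0,0,0]},
])

```text
clock: 38.5
position: [0.6593, 0.0029, 0.0806]
ee_rot: [0.707, 0.707, 0.0, 0.0]
ft_force: [0.3, -0.2, -0.6]
grip_width: -0.001
grasp_force: 0.2
```

Request:
carry_out([
  {"xyz": [0.003,0.001,0],"angular": [0,0,0]},
  {"xyz": [0.006,0.001,0],"angular": [0,0,0]},
  {"xyz": [0.006,0.001,0],"angular": [0,0,0]},
])

```text
clock: 38.8
position: [0.6602, 0.0063, 0.0807]
ee_rot: [0.708, 0.707, -0.001, 0.001]
ft_force: [-0.1, -6.1, -1.0]
grip_width: 0.002
grasp_force: 3.3
```

Request:
carry_out([
  {"xyz": [0.002,0,0],"angular": [0,0,0]},
  {"xyz": [0.003,0,0],"angular": [0,0,0]},
  {"xyz": [0.003,0,0],"angular": [0,0,0]},
])

```text
clock: 39.1
position: [0.6602, 0.0065, 0.0807]
ee_rot: [0.708, 0.706, -0.002, 0.002]
ft_force: [-1.3, -13.7, 0.0]
grip_width: 0.002
grasp_force: 6.5
```

Lever 2 is at its stop (13.7 N, no motion). Now to valve 1.

Request:
carry_out([
  {"xyz": [-0.008,0,0],"angular": [0,0,0]},
  {"xyz": [-0.01,0,-0.02],"angular": [0,0,0]},
  {"xyz": [-0.01,0,-0.05],"angular": [0,0,0]},
  {"xyz": [-0.04,-0.005,-0.05],"angular": [0,0,0]},
  {"xyz": [-0.08,-0.01,-0.05],"angular": [0,0,0]},
  {"xyz": [-0.12,-0.017,-0.05],"angular": [0,0,0]},
  {"xyz": [-0.142,-0.017,-0.05],"angular": [0,0,0]},
  {"xyz": [-0.142,-0.017,-0.05],"angular": [0,0,0]},
  {"xyz": [-0.142,-0.017,-0.03],"angular": [0,0,0]},
  {"xyz": [-0.142,-0.017,-0.01],"angular": [0,0,0]},
  {"xyz": [-0.142,-0.017,0.001],"angular": [0,0,0]},
  {"xyz": [-0.142,-0.017,0.001],"angular": [0,0,0]},
])

```text
clock: 40.3
position: [0.6423, -0.1295, 0.0781]
ee_rot: [0.707, 0.708, -0.0, -0.001]
ft_force: [-0.4, -0.8, 0.1]
grip_width: -0.001
grasp_force: 0.0
```

Request:
carry_out([
  {"xyz": [0.0035,0.003,0],"angular": [0,0,0]},
  {"xyz": [0.007,0.007,0],"angular": [0,0,0]},
  {"xyz": [0.01,0.01,0],"angular": [0,0,0]},
  {"xyz": [0.0135,0.0125,0],"angular": [0,0,0]},
  {"xyz": [0.0165,0.014,0],"angular": [0,0,0]},
  {"xyz": [0.0195,0.0155,0],"angular": [0,0,0]},
  {"xyz": [0.0225,0.0165,0],"angular": [0,0,0]},
  {"xyz": [0.0235,0.0165,0],"angular": [0,0,0]},
  {"xyz": [0.0235,0.0165,0],"angular": [0,0,0]},
])

```text
clock: 41.2
position: [0.6594, -0.1088, 0.0796]
ee_rot: [0.707, 0.707, -0.001, 0.001]
ft_force: [-1.9, -4.9, -1.0]
grip_width: 0.0
grasp_force: 2.8
```

Request:
carry_out([
  {"xyz": [0.002,0,0],"angular": [0,0,0]},
  {"xyz": [0.004,0,0],"angular": [0,0,0]},
  {"xyz": [0.004,0,0],"angular": [0,0,0]},
])

```text
clock: 41.5
position: [0.6593, -0.1085, 0.0797]
ee_rot: [0.708, 0.706, -0.002, 0.002]
ft_force: [-0.7, -15.0, -0.7]
grip_width: 0.002
grasp_force: 7.1
```

Lever 1 is at its stop too. Now pushing lever 3 (about 0.1 rad) fully closed, from its +x side.

Request:
carry_out([
  {"xyz": [-0.012,0,0],"angular": [0,0,0]},
  {"xyz": [-0.014,0,-0.02],"angular": [0,0,0]},
  {"xyz": [-0.014,0,-0.05],"angular": [0,0,0]},
  {"xyz": [0.025,0,-0.055],"angular": [0,0,0]},
  {"xyz": [0.065,0,-0.055],"angular": [0,0,0]},
  {"xyz": [0.105,0,-0.055],"angular": [0,0,0]},
  {"xyz": [0.145,0,-0.055],"angular": [0,0,0]},
  {"xyz": [0.185,0,-0.055],"angular": [0,0,0]},
  {"xyz": [0.208,0,-0.055],"angular": [0,0,0]},
  {"xyz": [0.208,0,-0.055],"angular": [0,0,0]},
  {"xyz": [0.208,0,-0.055],"angular": [0,0,0]},
])

```text
clock: 42.6
position: [0.6596, 0.1055, 0.1346]
ee_rot: [0.707, 0.708, 0.0, -0.0]
ft_force: [0.3, -0.7, 0.3]
grip_width: -0.0
grasp_force: 0.0
```

Request:
carry_out([
  {"xyz": [0,0,0.02],"angular": [0,0,0]},
  {"xyz": [0,0,0.04],"angular": [0,0,0]},
  {"xyz": [0,0,0.053],"angular": [0,0,0]},
  {"xyz": [0,0,0.053],"angular": [0,0,0]},
])

```text
clock: 43.0
position: [0.6584, 0.1031, 0.0795]
ee_rot: [0.708, 0.707, -0.001, -0.001]
ft_force: [0.2, 0.4, -0.3]
grip_width: 0.001
grasp_force: 0.0
```

Request:
carry_out([
  {"xyz": [0,-0.003,0],"angular": [0,0,0]},
  {"xyz": [0,-0.006,0],"angular": [0,0,0]},
  {"xyz": [0,-0.009,0],"angular": [0,0,0]},
  {"xyz": [0,-0.011,0],"angular": [0,0,0]},
  {"xyz": [0,-0.013,0],"angular": [0,0,0]},
  {"xyz": [0,-0.013,0],"angular": [0,0,0]},
])

```text
clock: 43.6
position: [0.6469, 0.1041, 0.0822]
ee_rot: [0.707, 0.707, 0.0, 0.001]
ft_force: [2.3, -1.8, 1.2]
grip_width: -0.004
grasp_force: 1.4
```

Request:
carry_out([
  {"xyz": [0,-0.0015,0],"angular": [0,0,0]},
  {"xyz": [0,-0.003,0],"angular": [0,0,0]},
  {"xyz": [0,-0.003,0],"angular": [0,0,0]},
])

```text
clock: 43.9
position: [0.6444, 0.1041, 0.0821]
ee_rot: [0.707, 0.707, 0.001, 0.001]
ft_force: [6.5, -2.2, 1.0]
grip_width: 0.001
grasp_force: 3.2
```

Request:
carry_out([
  {"xyz": [0,-0.002,0],"angular": [0,0,0]},
  {"xyz": [0,-0.004,0],"angular": [0,0,0]},
  {"xyz": [0,-0.004,0],"angular": [0,0,0]},
])

```text
clock: 44.2
position: [0.6434, 0.104, 0.0829]
ee_rot: [0.707, 0.707, 0.003, 0.003]
ft_force: [19.0, -2.4, -4.3]
grip_width: -0.001
grasp_force: 8.0
```

Request:
carry_out([
  {"xyz": [0,0.008,0],"angular": [0,0,0]},
  {"xyz": [0,0.012,-0.02],"angular": [0,0,0]},
  {"xyz": [0,0.012,-0.06],"angular": [0,0,0]},
  {"xyz": [-0.02,0,-0.1],"angular": [0,0,0]},
  {"xyz": [-0.04,-0.01,-0.14],"angular": [0,0,0]},
  {"xyz": [-0.06,-0.02,-0.18],"angular": [0,0,0]},
  {"xyz": [-0.08,-0.025,-0.22],"angular": [0,0,0]},
  {"xyz": [-0.1,-0.03,-0.26],"angular": [0,0,0]},
  {"xyz": [-0.1,-0.03,-0.28],"angular": [0,0,0]},
  {"xyz": [-0.1,-0.03,-0.28],"angular": [0,0,0]},
  {"xyz": [-0.1,-0.03,-0.28],"angular": [0,0,0]},
])

```text
clock: 45.3
position: [0.609, 0.0054, 0.3608]
ee_rot: [0.707, 0.707, -0.0, -0.001]
ft_force: [-0.3, 0.4, 0.1]
grip_width: 0.002
grasp_force: 0.0
```

```bash
cat > chk.py <<'E'
from h import *
c=snap('wrist','chk%d'%int(get_obs()['clock']*100));s=snap('scene');d=snap('side');print(get_obs()['position'])
hsv=cv2.cvtColor(c['img'],cv2.COLOR_RGB2HSV)
for n,h in ((1,(.5389,-.0899)),(2,(.5406,.0250)),(3,(.5421,.1401))):
    ax=np.array(h)+[.085,-.0012]; row=[]
    g=cv2.cvtColor(c['img'],cv2.COLOR_RGB2GRAY)
    for th in np.arange(-.2,1.9,.1):   # mean grey along the lever's line at its top height
        p=[proj(c,[*(ax+r*np.array([np.sin(th),-np.cos(th)])),.092]) for r in np.arange(.018,.046,.003)]
        row.append(int(np.mean([g[int(round(v)),int(round(u))] for u,v in p if 0<=v<400])) if any(0<=v<400 for u,v in p) else -1)
    print('valve',n,row)
    u,v=proj(c,[*h,.102])
    try: q=disc(c,u,v,.102,24); print(' disc',q[0].round(4),q[3])
    except Exception as e: print(' no disc',u,v)
    u,v=proj(c,[*h,.141]); 
    if n<3:
        q=rim(c,u,v,.141,150); print(' rim',q)
E
python3 chk.py
```

```text
[0.60887144 0.0052846  0.35974221]
valve 1 [79, 81, 81, 81, 66, 42, 39, 38, 41, 43, 48, 56, 64, 75, 95, 107, 86, 48, 47, 45, 68]
 disc [ 0.5376 -0.0945  0.102 ] 461.0
 rim (array([ 0.5374, -0.1212,  0.141 ]), ((252.28201293945312, 272.8362121582031), (14.241792678833008, 42.016170501708984), 89.98975372314453), np.float64(0.016507333487250503))
valve 2 [194, 191, 187, 186, 178, 177, 175, 176, 178, 186, 197, 199, 199, 198, 194, 184, 130, 76, 78, 100, 132]
 disc [0.5405 0.0248 0.102 ] 852.5
 rim (array([0.5401, 0.0238, 0.141 ]), ((248.0352325439453, 147.93759155273438), (48.698429107666016, 61.14604187011719), 165.28271484375), np.float64(0.05070734672475932))
valve 3 [130, 75, 66, 69, 115, 152, 153, 161, 160, 155, 154, 152, 133, 128, 144, 165, 171, 158, 160, 171, 189]
 no disc 250.88963145120167 32.219625300333746
```

Valves 1 and 2 sit at about 1.57 and valve 3 at about 0. Checking funnel 1 and the spare against the earlier side pictures, and finding the button.

Run:
```python
from h import *
d=dict(np.load('/tmp/side.npz'));s=dict(np.load('/tmp/scene.npz'))
def df(a,b,x,y,w,h): return np.abs(a[y:y+h,x:x+w].astype(int)-b[y:y+h,x:x+w]).max(2)
o10=cv2.imread('pics/side10.png')[:,:,::-1];o0=cv2.imread('pics/side0.png')[:,:,::-1]
for n,p in (('fun1',(.539,-.09,.11)),('fun2',(.5406,.025,.11))):
    u,v=proj(d,p).astype(int); k=df(d['img'],o10,u-14,v-18,28,36); print(n,u,v,(k>40).mean(),np.median(k))
for n,p in (('fun3',(.43,-.227,.03)),):
    u,v=proj(d,p).astype(int); k=df(d['img'],o0,u-14,v-18,28,36); print(n,u,v,(k>40).mean())
# button: grey cap inside the black housing, scene and side
for c,n in ((s,'scene'),(d,'side')):
    u,v=proj(c,[.575,.303,.145]).astype(int); g=cv2.cvtColor(c['img'],cv2.COLOR_RGB2GRAY)[v-16:v+17,u-18:u+19]
    print(n,u,v); print(g[::2,::2])
```

```text
fun1 349 216 0.028769841269841268 3.0
fun2 326 195 0.01488095238095238 3.0
fun3 338 291 0.0
scene 428 190
[[ 37  35  34  36  26 113 117 238 235 225 201 158 112 113 112 113 113 112
  100]
 [ 35  36  33  35  35  59 114 129 112 113 113 112 111 112 100  96  56  37
   31]
 [ 36  36  35  32  36  24 114 114 113 113 101  95  56  30  29  36  34  36
   36]
 [ 34  34  36  35  35  34  60  94  58  29  29  36  33  38  36  38  35  37
   35]
 [ 34  37  37  36  38  37  29  36  37  39  35  35  37  36  35  35  37  82
  143]
 [ 34  36  35  36  37  36  36  35  37  36  33  34  54  86 153 178 226 231
  234]
 [ 36  36  35  36  35  34  36  38  63  95 120 179 227 231 235 235 235 235
  235]
 [ 37  35  37  35  81 142  71  46 147 145 147 128 215 235 235 235 235 235
  235]
 [ 82 145 174 226 230 234  45  76 148 149 148 149  59 235 235 235 235 235
  235]
 [223 235 236 236 235 226  45  62 138 151 152 149  48 149 235 236 235 236
  236]
 [217 235 236 236 236 127  43  43  65  94 106  62  46 166 236 235 235 236
  235]
 [206 228 235 236 236 235  25  42  47  49  48  47  43 235 235 235 235 235
  235]
 [167 218 236 236 236 
[... 1074 characters left out ...]
  49  62  62  62  55  32 226 246 246 247 245
  247]
 [ 19 113 183 232 242 245  65  26  23  33  33  26  16 188 246 246 245 246
  245]
 [ 20  59 120 175 230 241  89  14  12  10  14  15  16 236 247 246 246 246
  246]
 [ 22  51  57 118 166 220 239 180 132 110  77 172 201 246 246 246 246 246
  245]
 [ 19  64  45  56 114 163 221 239 245 247 245 247 247 246 245 244 236 237
  229]
 [ 15  59  51  60  61 105 158 219 238 245 245 243 237 234 229 217 199 187
  165]
 [ 20  82  36  51  59  78 109 150 216 226 214 210 163 175 158 142 125 118
  117]
 [ 22  72  48  41  36  37  57 105 135 151 139 135 123 120 119 120 121 123
  120]
 [ 17  84  42  48  56  50  44  48 115 114 119 120 121 118 119 122 121 122
  121]]
```

Run:
```python
from h import *
d=dict(np.load('/tmp/side.npz'));s=dict(np.load('/tmp/scene.npz'))
for z in (.14,.145,.15,.155,.16): print(z,ray(s,429,190.5,z).round(4),ray(d,291,140,z).round(4))
print(get_obs()['position'])
```

```text
0.14 [0.5711 0.3081 0.14  ] [0.5844 0.3287 0.14  ]
0.145 [0.5741 0.3058 0.145 ] [0.5795 0.3179 0.145 ]
0.15 [0.5771 0.3036 0.15  ] [0.5747 0.3071 0.15  ]
0.155 [0.5801 0.3014 0.155 ] [0.5698 0.2963 0.155 ]
0.16 [0.583  0.2991 0.16  ] [0.565  0.2855 0.16  ]
[0.60887144 0.0052846  0.35974221]
```

Button top at about (0.576,0.304,0.150). Going above it.

Request:
carry_out([
  {"xyz": [0.03,0,0],"angular": [0,0,0]},
  {"xyz": [0.07,-0.005,0],"angular": [0,0,0]},
  {"xyz": [0.11,-0.01,0],"angular": [0,0,0]},
  {"xyz": [0.15,-0.015,0.02],"angular": [0,0,0]},
  {"xyz": [0.19,-0.02,0.04],"angular": [0,0,0]},
  {"xyz": [0.23,-0.025,0.07],"angular": [0,0,0]},
  {"xyz": [0.265,-0.03,0.1],"angular": [0,0,0]},
  {"xyz": [0.29,-0.033,0.13],"angular": [0,0,0]},
  {"xyz": [0.299,-0.033,0.16],"angular": [0,0,0]},
  {"xyz": [0.299,-0.033,0.18],"angular": [0,0,0]},
  {"xyz": [0.299,-0.033,0.18],"angular": [0,0,0]},
  {"xyz": [0.299,-0.033,0.18],"angular": [0,0,0]},
])

```text
clock: 46.65
position: [0.5762, 0.3034, 0.1814]
ee_rot: [0.707, 0.707, -0.001, -0.0]
ft_force: [0.6, -0.1, 0.3]
grip_width: -0.002
grasp_force: 0.0
```

Run:
```python
from h import *
c=snap('wrist','wb');o=get_obs();print(o['position'])
u,v=proj(c,[.576,.304,.15]).astype(int);print(u,v)
g=cv2.cvtColor(c['img'],cv2.COLOR_RGB2GRAY); print(g[v-60:v+60:5,u-75:u+76:5])
```

```text
[0.57678636 0.30354181 0.18250586]
313 233
[[ 42  44  45  48  50 123 183 199 213 213 214 214 214 214 214 214 215 214
  214 215 215 214 215 215 215 215 215 215 215 215 216]
 [ 42  43  45  46  51 119 183 198 213 213 214 213 214 214 214 214 214 214
  214 214 214 215 215 215 215 215 215 215 216 216 215]
 [ 41  43  45  47  49 116 182 197 212 212 213 213 213 213 213 213 213 213
  214 214 214 214 214 214 214 214 214 214 215 215 215]
 [ 40  42  44  46  48 111 181 196 211 212 212 211 154 113  72  65  86 140
  198 213 214 214 214 214 214 214 214 214 214 214 215]
 [ 41  42  44  45  47 104 181 195 210 211 188  69  62  67  69  68  68  65
   63 135 212 213 213 213 213 213 213 214 214 214 214]
 [ 39  41  43  45  46 101 180 194 209 163  54  63  63  64  65  65  66  67
   67  65  70 210 212 212 213 212 210 208 213 213 214]
 [ 39  41  42  44  45  99 180 193 202  56  58  60  61  61  63  64  65  64
   65  65  65 115 148 148 148 149 133 122 223 229 232]
 [ 39  40  40  42  44  99 181 192  91  56  57  58  64  80  81  81  79  73
   63  58  58  59 119 128 129 130 149 150 208 157 155]
 [ 38  38  40  42  43  86
[... 1339 characters left out ...]
   82  44  42  41 111 141 141 141 141 141 141 141 142]
 [ 33  34  33  34  34  35 161 213 149  34  34  35  81  81  78  34  56  81
   81  49  40  41  76 140 140 140 140 141 141 140 141]
 [ 33  33  32  31  26  31 188 214 135  33  32  34  81  81  77  32  54  81
   81  55  38  39  47 139 140 140 140 140 140 140 141]
 [ 32  33  25  26  26  26 179 165  61  33  31  35  80  81  76  32  52  81
   81  63  36  38  38 138 139 140 140 140 140 140 140]
 [ 32  26  74  84  84  82 104 130  37  30  31  32  47  78  80  33  52  85
   58  38  35  37  38 129 140 139 139 139 140 139 139]
 [ 23  24 106 117 116 113 112  51  31  30  31  31  30  32  73  33  52  35
   33  33  35  36  35  39 129 136 136 136 136 136 136]]
```

The wrist pixels confirm the cap is centred under the TCP. Pressing.

Request:
carry_out([
  {"xyz": [0,0,0.012],"angular": [0,0,0]},
  {"xyz": [0,0,0.022],"angular": [0,0,0]},
  {"xyz": [0,0,0.03],"angular": [0,0,0]},
  {"xyz": [0,0,0.033],"angular": [0,0,0]},
  {"xyz": [0,0,0.035],"angular": [0,0,0]},
  {"xyz": [0,0,0.035],"angular": [0,0,0]},
])

```text
clock: 47.3
position: [0.5763, 0.3033, 0.1467]
ee_rot: [0.707, 0.707, -0.0, 0.0]
ft_force: [-2.3, -1.3, 4.9]
grip_width: -0.001
grasp_force: 2.2
```

Request:
carry_out([
  {"xyz": [0,0,0.001],"angular": [0,0,0]},
  {"xyz": [0,0,0.002],"angular": [0,0,0]},
  {"xyz": [0,0,0.003],"angular": [0,0,0]},
  {"xyz": [0,0,0.003],"angular": [0,0,0]},
])

```text
clock: 47.7
position: [0.5765, 0.3035, 0.1459]
ee_rot: [0.707, 0.707, 0.0, 0.0]
ft_force: [-8.4, -6.1, 18.6]
grip_width: -0.002
grasp_force: 9.3
```

Request:
carry_out([
  {"xyz": [0,0,0.001],"angular": [0,0,0]},
  {"xyz": [0,0,0.001],"angular": [0,0,0]},
])

```text
clock: 47.9
position: [0.5766, 0.3036, 0.1459]
ee_rot: [0.707, 0.707, 0.001, 0.0]
ft_force: [-12.0, -7.6, 25.0]
grip_width: -0.003
grasp_force: 12.2
```

Run:
```python
from h import *
d=snap('side');o=get_obs();print(o['position'],o['ft_force'])
```

```text
[0.57661271 0.30350578 0.14582921] [-11.38510666  -7.08095341  24.06380827]
```

Request:
carry_out([
  {"xyz": [0,0,-0.01],"angular": [0,0,0]},
  {"xyz": [0,0,-0.04],"angular": [0,0,0]},
  {"xyz": [-0.01,0,-0.08],"angular": [0,0,0]},
  {"xyz": [-0.04,0,-0.12],"angular": [0,0,0]},
  {"xyz": [-0.08,0,-0.16],"angular": [0,0,0]},
  {"xyz": [-0.12,0,-0.19],"angular": [0,0,0]},
  {"xyz": [-0.16,0,-0.22],"angular": [0,0,0]},
  {"xyz": [-0.2,0,-0.22],"angular": [0,0,0]},
  {"xyz": [-0.24,0,-0.22],"angular": [0,0,0]},
  {"xyz": [-0.28,0,-0.22],"angular": [0,0,0]},
  {"xyz": [-0.32,0,-0.22],"angular": [0,0,0]},
  {"xyz": [-0.33,0,-0.22],"angular": [0,0,0]},
])

```text
clock: 49.15
position: [0.5763, -0.0319, 0.3627]
ee_rot: [0.709, 0.705, -0.0, 0.001]
ft_force: [-0.6, -0.4, 0.4]
grip_width: -0.004
grasp_force: 0.0
```

Request:
carry_out([
  {"xyz": [-0.02,0,0],"angular": [0,0,0]},
  {"xyz": [-0.02,0,0],"angular": [0,0,0]},
  {"xyz": [-0.02,0,0],"angular": [0,0,0]},
  {"xyz": [-0.02,0,0],"angular": [0,0,0]},
])

```text
clock: 49.55
position: [0.5766, -0.0448, 0.3625]
ee_rot: [0.706, 0.708, 0.0, -0.0]
ft_force: [-0.7, -0.3, -0.7]
grip_width: 0.002
grasp_force: 0.0
```

Run:
```python
from h import *
c=snap('wrist','end');d=snap('side','end_side');print(get_obs()['position'],get_obs()['clock'])
o10=cv2.imread('pics/side10.png')[:,:,::-1];o0=cv2.imread('pics/side0.png')[:,:,::-1]
def df(b,p): u,v=proj(d,p).astype(int); k=np.abs(d['img'][v-18:v+18,u-14:u+14].astype(int)-b[v-18:v+18,u-14:u+14]).max(2); return (k>40).mean()
print(df(o10,(.539,-.09,.11)),df(o10,(.5406,.025,.11)),df(o0,(.43,-.227,.03)))
for h in ((.5389,-.0899),(.5406,.0250)):
    u,v=proj(c,[*h,.102]); q=disc(c,u,v,.102,24); print(q[0].round(4),q[3])
    u,v=proj(c,[*h,.141]); print([ (t,rim(c,u,v,.141,t)[0],round(float(rim(c,u,v,.141,t)[2]),4)) for t in (130,170,200)])
```

```text
[ 0.57651116 -0.04503488  0.36247692] 49.65
0.051587301587301584 0.012896825396825396 0.001984126984126984
[ 0.5387 -0.0913  0.102 ] 654.5Traceback (most recent call last):
  File "<stdin>", line 8, in <module>
  File "h.py", line 44, in rim
    e=cv2.fitEllipse(np.stack([x[k],y[k]],1).astype(np.float32)); p=ray(c,*e[0],z)
cv2.error: OpenCV(4.12.0) /io/opencv/modules/imgproc/src/shapedescr.cpp:361: error: (-201:Incorrect size of input array) There should be at least 5 points to fit the ellipse in function 'fitEllipseNoDirect'
```

The button hit its hard stop (5 N, then 25 N with no travel). The funnels and the spare match the earlier side pictures, the levers are at their stops, and the arm is clear at z 0.36.

```bash
python3 -c "
from workcell import *
print(hand_in())"
```

```text
the job is handed in; nothing more can be done
None
```

The job is handed in at about 50 s of the 205 s; no verdict came back. Both discs are in heads 1 and 2 with funnels on, valves 1 and 2 are open and valve 3 is closed, the spare funnel stands on the bench, and the pump button was pressed to its stop. After the press, the position check on head 2's disc and funnel rim failed to run, so their seating rests on the earlier pictures.

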